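Clear the tray, store the brass sleeve in the latch drawer, restock the tray

TASK

In the blue tray a short brass sleeve is hemmed in by a can, a square tin and a bottle: first move these three onto the black rubber mat, standing upright, and leave the sleeve where it is. Then press the push-to-open latch on the small grey cabinet so that its drawer springs out, and stand the sleeve upright in the drawer, which stays open. Finally put the can, the tin and the bottle back upright in the tray, each where it stood at the start, and leave the amber glass jar on the bench undisturbed throughout.

Things in the scene. Friction and masses are not known exactly. Their poses are not given: they have to be found in the camera images.
- can: Round aluminium can with a paper band, diameter 45 mm, height 112 mm (its top 8 mm tapers to 39 mm), 0.13 to 0.25 kg. Loose, upright in the blue tray at one of three places round the sleeve, 56 to 62 mm from it (robot's side, left, right; which thing has which place varies). Origin: centre of the underside; z up.
- tray: Blue plastic tray, fixed, 190 mm square, floor 4 mm thick (things in it stand 4 mm above the bench), rim 16 mm high. Origin: centre of its underside.
- tin: Plain steel tin of square section 40 x 40 mm, height 105 mm, 0.14 to 0.28 kg, faces along its x and y axes. Loose, upright in the blue tray at another of the three places. Origin: centre of the underside; z up.
- bottle: White plastic bottle with a black cap: body diameter 42 mm up to 62 mm height, shoulder narrowing up to 74 mm, then the fixed cap, a cylinder of 28 mm diameter from 74 to 115 mm height; it can be gripped by the cap. 0.09 to 0.18 kg. Loose, upright in the blue tray at another of the three places. Origin: centre of the underside; z up.
- sleeve: Short brass sleeve, diameter 40 mm, height 50 mm, 0.18 to 0.35 kg, a dark bore marked on its top (solid to the gripper). Loose, upright in the blue tray between the can, the tin and the bottle. Origin: centre of the underside; z up.
- mat: Black rubber mat fixed on the bench, 130 mm (its x) by 215 mm (its y), 4 mm thick; the side area for the can, tin and bottle. It lies left or right of the tray, the cabinet on the other side. Origin: centre of its underside.
- latch_top (a point): Centre of the top of the push-to-open latch: a steel button, diameter 26 mm, on the small grey cabinet (144 mm wide, 150 deep, 75 high), 45 mm behind its front face; 92 mm above the bench, travel 12 mm. The first 3 mm take about 3 N (press slowly, 4 to 6 mm deep); then it goes down by itself, stays down, and the drawer springs out. x: from the cabinet's front to its back, z up.
- drawer (a joint): Travel of the cabinet's drawer in m: 0 shut (white front flush with the cabinet, no handle), 0.095 fully out, towards the robot (along the -x axis of point drawer_in). Once the latch is pressed a light spring of 1 to 2 N drives it out and keeps it out.
- drawer_in (a point): Centre of the drawer's inner floor, 10 mm above the bench; moves with the drawer. Inside: 112 mm long (its x), 110 mm wide (its y); side walls 30 mm above the floor, front panel's top 56 mm above the floor. When out, the inside from 56 mm before this point to 33 mm behind it lies clear of the cabinet. -x is the way it opens.
- jar: Amber glass jar with a steel lid, diameter 44 mm, height 55 mm, standing on the bench between robot and tray, left or right of the middle; not to be disturbed. Origin: centre of the underside.

How it is judged:
On the way, in this order (a step that is already met when the one before it is completed fails the run):
1. the can, the tin and the bottle all stand upright and released on the mat, the sleeve still in its place, the drawer still shut (x of can in the frame of mat between -0.065 and 0.065 m and y of can in the frame of mat between -0.1075 and 0.1075 m and z of can in the frame of mat between -0.003 and 0.012 m and angle between each of can, tin, bottle's own z axis and vertical below 0.15 rad and linear speed of each of can, tin, bottle below 0.03 m/s and contact force between the fingers and can below 0.1 N and x of tin in the frame of mat between -0.065 and 0.065 m and y of tin in the frame of mat between -0.1075 and 0.1075 m and z of tin in the frame of mat between -0.003 and 0.012 m and contact force between the fingers and tin below 0.1 N and x of bottle in the frame of mat between -0.065 and 0.065 m and y of bottle in the frame of mat between -0.1075 and 0.1075 m and z of bottle in the frame of mat between -0.003 and 0.012 m and contact force between the fingers and bottle below 0.1 N and distance of sleeve from where it was at the start of the episode below 0.03 m and value of joint drawer below 0.02 m), for 0.2 s.
2. the latch is pressed and the drawer is out (value of joint drawer above 0.08 m), for 0.2 s.
3. the sleeve stands released in the open drawer while the other three are still on the mat (value of joint drawer above 0.07 m and x of sleeve in the frame of drawer_in between -0.05 and 0.05 m and y of sleeve in the frame of drawer_in between -0.05 and 0.05 m and z of sleeve in the frame of drawer_in between -0.004 and 0.008 m and angle between each of sleeve, can, tin, bottle's own z axis and vertical below 0.15 rad and linear speed of each of sleeve, can, tin, bottle below 0.03 m/s and contact force between the fingers and sleeve below 0.1 N and x of can in the frame of mat between -0.065 and 0.065 m and y of can in the frame of mat between -0.1075 and 0.1075 m and z of can in the frame of mat between -0.003 and 0.012 m and contact force between the fingers and can below 0.1 N and x of tin in the frame of mat between -0.065 and 0.065 m and y of tin in the frame of mat between -0.1075 and 0.1075 m and z of tin in the frame of mat between -0.003 and 0.012 m and contact force between the fingers and tin below 0.1 N and x of bottle in the frame of mat between -0.065 and 0.065 m and y of bottle in the frame of mat between -0.1075 and 0.1075 m and z of bottle in the frame of mat between -0.003 and 0.012 m and contact force between the fingers and bottle below 0.1 N), for 0.2 s.
At the end, for the whole second after the job is handed in: The sleeve stands upright (within 0.15 rad) on the floor of the drawer, which is out by more than 70 mm; the can, the tin and the bottle stand upright (within 0.15 rad) in the tray, each within 15 mm of where it stood at the start; all are released and at rest (value of joint drawer above 0.07 m and x of sleeve in the frame of drawer_in between -0.05 and 0.05 m and y of sleeve in the frame of drawer_in between -0.05 and 0.05 m and z of sleeve in the frame of drawer_in between -0.004 and 0.008 m and angle between each of sleeve, can, tin, bottle's own z axis and vertical below 0.15 rad and linear speed of each of sleeve, can, tin, bottle below 0.03 m/s and contact force between the fingers and sleeve below 0.1 N and distance of each of can, tin, bottle from where it was at the start of the episode below 0.015 m and contact force between the fingers and can below 0.1 N and contact force between the fingers and tin below 0.1 N and contact force between the fingers and bottle below 0.1 N); the robot touches nothing.
It fails at once if the glass jar is disturbed (shifted by more than 30 mm or tipped by more than 0.4 rad) (distance of jar from where it was at the start of the episode above 0.03 m or angle between jar's own z axis and vertical above 0.4 rad).
It also fails if it takes over 144 s, if anything falls off the work surface, if the arm or the gripper's body presses on something with over 40 N, if the wrist force passes 120 N, or if a joint passes its speed limit or range.

ROBOT

A 7-joint arm with a two-finger parallel gripper is mounted at the origin on the work surface. World frame = base frame: x ahead of the robot, y to its left, z up, the work surface at z = 0. Lengths are in m, angles in rad, forces in N, time in s.
With the tool pointing down it reaches from about 0.4 to 0.85 m from the base axis. Payload 4.5 kg.
Tool frame: the origin (TCP) lies midway between the tips of the shut fingers; the grasp point (between the pads) lies 19 mm behind it; z points along the fingers, y is the line along which they close (so a half turn about z gives the same grasp; the last joint's range is limited). The gripper opens to 88 mm and grips with 3 to 60 N. Pads are 18 mm wide; open, the fingers measure 123 mm over their backs; the gripper's body (75 mm by 187 mm) begins 45 mm behind the grasp point.
Start: joints at [1.28, 0.689, -0.195, 1.565, 0.157, 0.902, -0.215], TCP at [0.199, -0.592, 0.239] pointing down, gripper open.
Joint ranges: [-3.01, 3.01], [-0.46, 2.08], [-1.47, 1.51], [0.13, 2.56], [-1, 4.14], [0.04, 2.09], [-2.66, 2.66]. Speed limits (rad/s): [2.57, 2.57, 3.14, 3.14, 3.14, 3.14, 3.14].

INTERFACE

Orientations are given as [roll, pitch, yaw] about the fixed x, y, z axes, in that order (R = Rz(yaw) Ry(pitch) Rx(roll)).
In Python, from workcell import * gives the robot as it stands. The module is installed in compiled form; this text tells all that it offers.
- The arm moves only by the tool send_rows, never from a script. Its argument "motion" is a list that holds one entry, the list of rows, each a list of 4 numbers: the shift along the tool's x, y, z scaled (see below), then the turn about the tool's z scaled (see below). A call has 1 to 5 rows; each row shifts and turns the commanded pose from where the row before left it, along the tool's axes as they then stand; what a row does not reach is not made up. The controller multiplies each number of a shift by 0.04 m and each number of a turn by 6 degrees. A row lasts 1/12 s, in which the tool goes at most 41.7 mm and 7.16 degrees, less where a joint would pass 70% of its speed; a pose out of reach is approached as far as the arm can. A call with a number of a shift or a turn outside -1 to 1 is refused whole. A call with a gripper value outside its range is refused whole. "gripper" is the opening, from 0 (shut) to 1 (fully open), set as the call begins (left out, the last holds). The fingers move at their own pace and stop on an object; the grip force is fixed at half the most. Time passes only in rows, so rows that do not move let the fingers close. It gives the time, the measured TCP pose, the force, the opening and the grip force at its end, in the units of the state.
- sense(): the state, without advancing time (a new reading comes with each control period).
- snapshot(name): name is "scene" or "side" or "wrist"; returns a dict with "frame" (420x560x3 uint8, red, green, blue), "fx", "fy", "cx", "cy" (pixels), "eye" and "rotation" of the camera in the world; the wrist camera has in their place "tool_from_camera" (4x4, takes a point from camera to tool coordinates, whose origin is the TCP and whose axes are the flange's). Camera axes: x right, y down, z forward; pixel columns grow to the right and rows downward; lengths in m; the calibration is good to about 2 mm. A picture is of the moment at which its call begins: read the wrist's pose just before it. There is no depth.
- sign_off(): hands the job in; it is judged then, once.
Trained networks look in a picture, given as the dict that the camera call returned (one of the last four; its "shot" number tells which), for a name from the list of things; names that differ only in an ending like _2 or _b are one class to them, and where a whole thing is asked for, a point or a joint stands for the part that bears it (a point fixed in the world has none). Each returns a list of dicts, best first, with "conf" (0 to 1); they miss things now and then, are a little off and sometimes report something else, mostly with a low value. They report only what shows in the picture. A call takes as long as a camera call.
- spot_in(picture, thing): "location" ([column, row] in pixels, amid what is visible of it).
- masks_of(picture, thing): "mask" (420x560 bool, what is visible of it) and "location" ([column, row] in pixels, amid what is visible of it).
- tip_of(picture, thing): "location" ([column, row] in pixels: a listed point, or the origin of a listed thing).
The state is a dict: "t": time; "joint_positions": joint angles; "joint_velocities": joint speeds; "tau": joint torques, N m; "ee_pos": TCP position; "ee_rot": TCP orientation; "contact_force": force on the tool from outside, world axes, zero at the start; "wrist_torque": the same for the moment, N m; "width": finger opening in m; "grip_force": force on a finger pad.
Only numpy, scipy, OpenCV 4.12 (cv2) and the standard library are available. Lean on these libraries where they do the work, as an engineer would, in place of code of your own. Each camera call takes 0.05 s, during which the arm holds its last target. There are 200 camera calls.

## Working session

There is one attempt and no reset: what is moved stays moved. The work goes in short steps, Python scripts to look and compute and a tool call to move; the robot and the scene stay as the last step left them, time stands still between calls to the robot, and variables do not carry over. Pictures are saved under pics/ and viewed, at most 14 in all, crops included, and the job is handed in when it is done.

Besides the shell and the picture viewer there is one more tool, called as name(argument=value, ...) on one line, values as JSON. send_rows: Moves the arm, as the interface text tells. Shifts and turns lie within -1 to 1; 1 stands for 0.04 m of shift or 6 degrees of turn. Its arguments: {"type":"object","properties":{"motion":{"type":"array"},"gripper":{"type":"number"}},"required":["motion"]}

```bash
mkdir -p pics
cat > h.py <<'E'
from workcell import *
import numpy as np, cv2
from scipy.spatial.transform import Rotation as R
def ray(p,px):
    d=np.array([(px[0]-p['cx'])/p['fx'],(px[1]-p['cy'])/p['fy'],1.])
    return np.array(p['eye']),np.array(p['rotation'])@d
def onz(p,px,z):
    e,d=ray(p,px); return e+d*(z-e[2])/d[2]
def proj(p,X):
    c=np.array(p['rotation']).T@(np.array(X)-np.array(p['eye'])); return [p['fx']*c[0]/c[2]+p['cx'],p['fy']*c[1]/c[2]+p['cy']]
def save(p,n): cv2.imwrite('pics/'+n+'.png',np.array(p['frame'])[:,:,::-1])
def wrist():
    s=sense(); p=dict(snapshot('wrist')); T=np.eye(4)
    T[:3,:3]=R.from_euler('xyz',s['ee_rot']).as_matrix(); T[:3,3]=s['ee_pos']
    M=T@np.array(p['tool_from_camera']); p['eye']=M[:3,3]; p['rotation']=M[:3,:3]; return p
def tri(a,pa,b,pb):
    e1,d1=ray(a,pa);e2,d2=ray(b,pb);d1=d1/np.linalg.norm(d1);d2=d2/np.linalg.norm(d2)
    t=np.linalg.lstsq(np.c_[d1,-d2],e2-e1,rcond=None)[0]
    x,y=e1+t[0]*d1,e2+t[1]*d2; return (x+y)/2,np.linalg.norm(x-y)
E
python3 - <<'E'
from h import *
np.set_printoptions(precision=4,suppress=True)
s=sense(); print(s)
P={}
for n in('scene','side'):
    p=snapshot(n); P[n]=p; save(p,n); print(n,p['eye'],p['rotation'],p['fx'],p['cx'],p['cy'])
H=dict(can=0,tin=0,bottle=0,sleeve=0,tray=0,mat=0,jar=0,latch_top=.092,drawer_in=.01)
for k,z in H.items():
    q=[]
    for n in P:
        r=tip_of(P[n],k)
        zz=.004 if k in('can','tin','bottle','sleeve') else z
        for x in r[:2]: print(k,n,np.round(x['conf'],2),np.round(x['location'],1),onz(P[n],x['location'],zz))
        if r:q.append(r[0]['location'])
    if len(q)==2: print('   tri',tri(P['scene'],q[0],P['side'],q[1]))
E
```

```text
{'t': 0.0, 'joint_positions': array([ 1.2798,  0.69  , -0.1945,  1.5663,  0.1573,  0.9025, -0.2151]), 'joint_velocities': array([ 0.    ,  0.0005, -0.0001, -0.    ,  0.0008,  0.0004,  0.0004]), 'tau': array([  0.0004, -52.7568,  -1.2667, -15.3434,  -0.0526,   0.0065,
         0.0002]), 'ee_pos': array([ 0.1992, -0.5917,  0.2379]), 'ee_rot': array([-3.1398,  0.0002,  0.3249]), 'contact_force': array([ 0.7023,  0.4528, -0.1227]), 'wrist_torque': array([ 0.0188,  0.0096, -0.0406]), 'grip_force': 0.0, 'width': 0.0882543920998688}
scene [1.1496 0.1458 0.6776] [-2.2858 -0.0057  1.8051] 433.578661525522 281.6126479737307 212.9796991816942
side [0.0412 0.553  0.467 ] [-2.0455  0.0088 -2.3955] 408.74246507195784 273.6557742674847 211.4719430183916Traceback (most recent call last):
  File "<stdin>", line 13, in <module>
  File "h.py", line 8, in onz
    e,d=ray(p,px); return e+d*(z-e[2])/d[2]
                                       ~^^^
IndexError: invalid index to scalar variable.
```

```bash
cat >> h.py <<'E'
_s=snapshot
def snapshot(n):
    p=_s(n)
    if 'rotation' in p: p['rotation']=R.from_euler('xyz',p['rotation']).as_matrix()
    return p
E
python3 - <<'E'
from h import *
np.set_printoptions(precision=4,suppress=True)
P={}
for n in('scene','side'): P[n]=snapshot(n)
H=dict(can=0.004,tin=0.004,bottle=0.004,sleeve=0.004,tray=0,mat=0,jar=0,latch_top=.092,drawer_in=.01)
for k,z in H.items():
    q=[]
    for n in P:
        r=tip_of(P[n],k)
        for x in r[:2]: print(k,n,np.round(x['conf'],2),np.round(x['location'],1),onz(P[n],x['location'],z))
        if r:q.append(r[0]['location'])
    if len(q)==2: print('   tri',tri(P['scene'],q[0],P['side'],q[1]))
E
```

```text
can scene 0.57 [269.6 262.6] [ 0.5542 -0.0182  0.004 ]
can side 0.81 [280.5 240.7] [ 0.5503 -0.0138  0.004 ]
can side 0.69 [258.9 232.7] [ 0.6097 -0.007   0.004 ]
   tri (array([ 0.553 , -0.0179,  0.0017]), np.float64(0.001943935706271387))
tin scene 0.6 [292.7 286.6] [0.6054 0.0425 0.004 ]
tin side 0.93 [245.4 245.9] [0.5918 0.0521 0.004 ]
   tri (array([ 0.6005,  0.0425, -0.0032]), np.float64(0.002699734674287769))
bottle scene 0.91 [235.3 283. ] [ 0.6236 -0.0709  0.004 ]
bottle side 0.78 [272.  221.7] [ 0.6229 -0.0646  0.004 ]
bottle side 0.29 [367.6 240.6] [ 0.4101 -0.1402  0.004 ]
   tri (array([ 0.6247, -0.069 ,  0.0031]), np.float64(0.004520891847645582))
sleeve scene 0.72 [266.  283.2] [ 0.6095 -0.0112  0.004 ]
sleeve scene 0.5 [266.2 275.4] [ 0.5898 -0.0161  0.004 ]
sleeve side 0.18 [367.5 236.6] [ 0.4192 -0.1548  0.004 ]
   tri (array([ 0.4712, -0.0986, -0.0532]), np.float64(0.19081926072203179))
tray scene 0.88 [266.2 277.3] [ 0.5913 -0.0157  0.    ]
tray scene 0.48 [418.2 295.8] [0.5664 0.2856 0.    ]
tray side 0.67 [265.8 237.3] [ 0.5888 -0.0076  0.    ]
   tri (array([ 0.5918, -0.0138, -0.002 ]), np.float64(0.005391436773454094))
mat scene 0.76 [420.5 299.4] [0.5744 0.2899 0.    ]
mat scene 0.65 [263.7 273.9] [ 0.5838 -0.0231  0.    ]
mat side 0.79 [156.9 305.6] [0.5699 0.2852 0.    ]
mat side 0.21 [370.4 240.5] [ 0.409  -0.1507  0.    ]
   tri (array([ 0.572 ,  0.2875, -0.0012]), np.float64(0.006014999055440516))
jar scene 0.56 [234.1 211.5] [ 0.4115 -0.1432  0.    ]
jar side 0.89 [367.  238.1] [ 0.4199 -0.1546  0.    ]
jar side 0.2 [265.4 238.7] [ 0.5853 -0.0027  0.    ]
   tri (array([ 0.4151, -0.1428,  0.0055]), np.float64(0.004213441656772703))
latch_top scene 0.49 [132.8 229.1] [ 0.6098 -0.281   0.092 ]
latch_top side 0.43 [336.5 161.4] [ 0.6112 -0.302   0.092 ]
   tri (array([ 0.605 , -0.2864,  0.0932]), np.float64(0.011372869713727604))
drawer_in side 0.72 [158.2 307.1] [0.5536 0.2916 0.01  ]
```

View pics/scene.png

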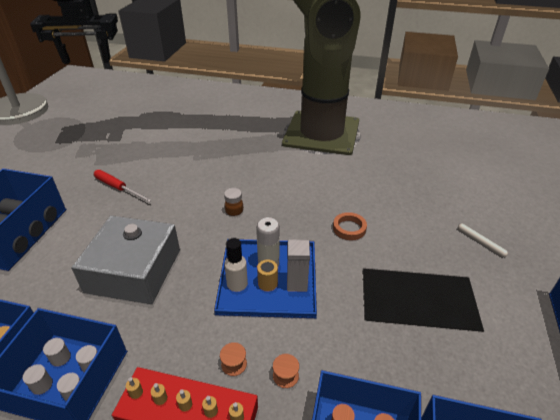

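View pics/side.png

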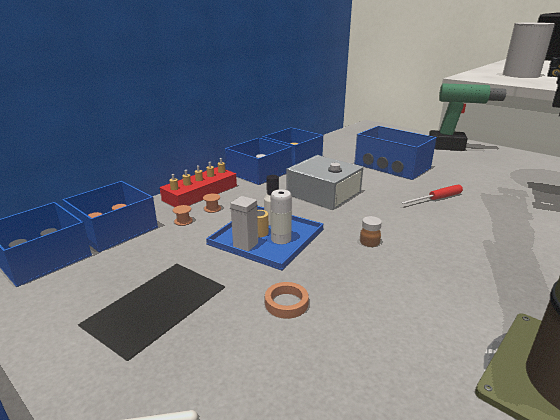

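The scene image shows the can nearest the robot (268,240), the tin to its left (298,265) and the bottle to its right (236,265), all around the sleeve (267,275). The mat is at (420,298), the cabinet at (130,258) with its button at (132,231), and the jar at (234,201). The side image agrees. Next I'll move the wrist camera over the tray.

send_rows(motion=[[[0,0,-0.7,-1],[0,0,-0.7,-1],[0,0,-0.7,-1],[0,0,-0.7,-1],[0,0,-0.7,-1]]])

```text
t: 1.57
ee_pos: [0.1993, -0.5921, 0.3802]
ee_rot: [3.142, 0.0, 0.854]
contact_force: [-0.2, -0.7, 0.7]
width: 0.0883
grip_force: 0.0
```

send_rows(motion=[[[0,0,0,-1],[0,0,0,-1],[0,0,0,-1],[0,0,0,-1],[0,0,0,-1]]])

```text
t: 1.98
ee_pos: [0.1993, -0.5923, 0.3788]
ee_rot: [-3.141, 0.0, 1.377]
contact_force: [-0.3, 0.2, 0.5]
width: 0.0881
grip_force: 0.0
```

send_rows(motion=[[[0,0,0,-1],[0,0,0,-0.9],[0.96,0.6,0,0],[0.96,0.6,0,0],[0.96,0.6,0,0]]])

```text
t: 2.4
ee_pos: [0.2659, -0.4852, 0.3784]
ee_rot: [3.141, -0.0, 1.569]
contact_force: [1.2, 0.1, 0.7]
width: 0.088
grip_force: 0.0
```

send_rows(motion=[[[0.96,0.6,0,0],[0.96,0.6,0,0],[0.96,0.6,0,0],[0.96,0.6,0,0],[0.96,0.6,0,0]]])

```text
t: 2.82
ee_pos: [0.3766, -0.3079, 0.379]
ee_rot: [3.141, 0.001, 1.57]
contact_force: [1.2, 0.1, 0.4]
width: 0.0879
grip_force: 0.0
```

send_rows(motion=[[[0.2,0.9,0,0],[0.2,0.9,0,0],[0.2,0.9,0,0],[0,0,0,0]]])

```text
t: 3.15
ee_pos: [0.4907, -0.2811, 0.3787]
ee_rot: [3.136, -0.003, 1.579]
contact_force: [0.6, -0.2, 0.0]
width: 0.0881
grip_force: 0.0
```

Run:
```python
from h import *
np.set_printoptions(precision=4,suppress=True)
p=wrist(); save(p,'w1'); print(sense()['ee_pos'],p['eye'],p['rotation'])
for k,z in dict(latch_top=.092,drawer_in=.01,jar=0).items():
    for x in tip_of(p,k)[:2]: print(k,x['conf'],x['location'],onz(p,x['location'],z))
```

```text
[ 0.4873 -0.283   0.3784] [ 0.4898 -0.2132  0.5243] [[ 0.9999  0.0066  0.0077]
 [ 0.0084 -0.9653 -0.2612]
 [ 0.0057  0.2612 -0.9653]]
latch_top 0.88 [367.6, 175.3] [ 0.6058 -0.2841  0.092 ]
jar 0.62 [226.0, 71.7] [ 0.4118 -0.1482  0.    ]
```

View pics/w1.png

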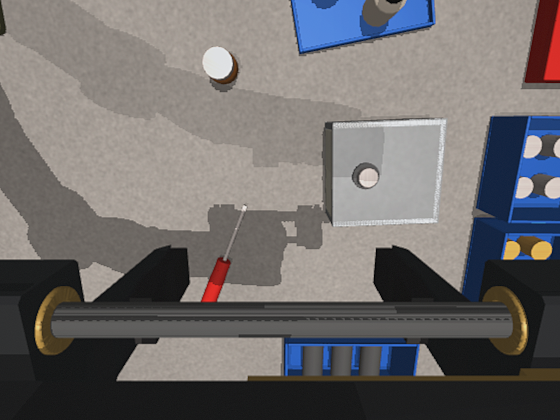

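The wrist image shows the cabinet top with corners at about (332,123), (445,119), (437,222) and (333,226). The button is at (368,175) and the jar at (219,65).

send_rows(motion=[[[0.95,0.3,0,0],[0.95,0.3,0,0],[0.95,0.3,0,0],[0.95,0.3,0,0],[0.95,0.3,0,0]]])

```text
t: 3.77
ee_pos: [0.5431, -0.0959, 0.3791]
ee_rot: [-3.141, 0.002, 1.568]
contact_force: [0.6, -0.9, -0.6]
width: 0.0882
grip_force: 0.0
```

send_rows(motion=[[[0.95,0.3,0,0],[0.95,0.3,0,0],[0.95,0.3,0,0],[0,0,0,0],[0,0,0,0]]])

```text
t: 4.18
ee_pos: [0.5795, 0.0199, 0.379]
ee_rot: [3.142, -0.0, 1.574]
contact_force: [0.1, 0.2, -0.7]
width: 0.0881
grip_force: 0.0
```

Run:
```python
from h import *
np.set_printoptions(precision=4,suppress=True)
p=wrist(); save(p,'w2'); print(sense()['ee_pos'],p['eye'])
for k,z in dict(can=.004,tin=.004,bottle=.004,sleeve=.004,tray=0,mat=0,jar=0).items():
    for x in tip_of(p,k)[:2]: print(k,x['conf'],x['location'],onz(p,x['location'],z))
```

```text
[0.5794 0.0172 0.3788] [0.5797 0.0883 0.5244]
can 0.75 [263.7, 187.4] [ 0.5525 -0.0193  0.004 ]
tin 0.82 [291.3, 142.6] [0.5954 0.0508 0.004 ]
bottle 0.57 [311.8, 215.9] [ 0.6301 -0.0661  0.004 ]
sleeve 0.94 [299.9, 179.3] [ 0.6096 -0.006   0.004 ]
sleeve 0.19 [266.2, 186.4] [ 0.5565 -0.0176  0.004 ]
tray 0.73 [287.8, 177.3] [ 0.5906 -0.0036  0.    ]
jar 0.43 [183.8, 261.2] [ 0.4153 -0.1483  0.    ]
jar 0.24 [297.2, 367.8] [ 0.6115 -0.3634  0.    ]
```

View pics/w2.png

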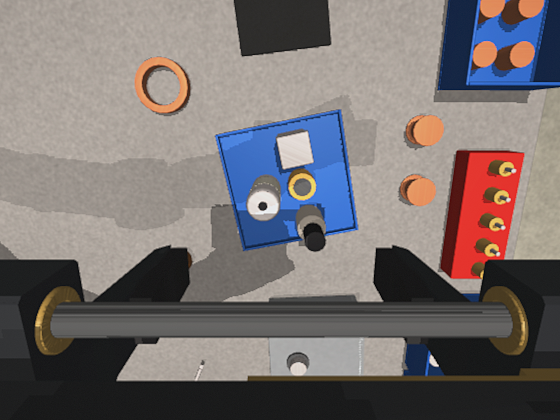

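Run:
```python
from h import *
np.set_printoptions(precision=4,suppress=True)
p=wrist()
for n,px,z in [('can',(263.5,206),.116),('bottle',(314.5,240),.119),('sleeve',(302,186.5),.054),('matL',(243,56),.004),('matR',(330,45),.004)]: print(n,onz(p,px,z))
c=[onz(p,q,.109) for q in [(277,137),(306,131),(313,163),(284,170)]]
m=np.mean(c,0); print('tin',m,c,[np.degrees(np.arctan2(*(b-a)[:2][::-1])) for a,b in((c[0],c[1]),(c[3],c[2]),(c[1],c[2]),(c[0],c[3]))])
# mask based tops: report mask columns/extents near the top
for k in('can','bottle','sleeve','tin'):
    r=masks_of(p,k)
    if r:
        ys,xs=np.where(r[0]['mask']); print(k,r[0]['conf'],xs.min(),xs.max(),ys.min(),ys.max())
# cabinet corners from w1 view
w={'eye':np.array([0.4898,-0.2132,0.5243]),'rotation':np.array([[0.9999,0.0066,0.0077],[0.0084,-0.9653,-0.2612],[0.0057,0.2612,-0.9653]])}
for a in('fx','fy','cx','cy'): w[a]=p[a]
c=[onz(w,q,.075) for q in [(332,123),(445,119),(437,222),(333,226)]]; print('cab',c,[np.degrees(np.arctan2(*(b-a)[:2][::-1])) for a,b in((c[0],c[1]),(c[3],c[2]),(c[1],c[2]),(c[0],c[3]))])
s=snapshot('scene')
c=[onz(s,q,.004) for q in [(363,271),(473,273),(479,328),(366,320)]]; print('mat',c,np.mean(c,0))
```

```text
can [ 0.5581 -0.0229  0.116 ]
bottle [ 0.6233 -0.0676  0.119 ]
sleeve [ 0.6102 -0.0106  0.054 ]
matL [0.526  0.1697 0.004 ]
matR [0.6501 0.1839 0.004 ]
tin [0.5975 0.0457 0.109 ] [array([0.5754, 0.0619, 0.109 ]), array([0.6106, 0.069 , 0.109 ]), array([0.6199, 0.0303, 0.109 ]), array([0.584 , 0.0216, 0.109 ])] [np.float64(11.342779502565355), np.float64(13.541489199521), np.float64(-76.38302912079297), np.float64(-78.05870198760604)]
can 0.64 246 280 173 217
bottle 0.85 296 326 202 248
sleeve 0.67 288 315 166 197
tin 0.96 276 313 126 166
cab [array([ 0.5587, -0.2185,  0.075 ]), array([ 0.7056, -0.2123,  0.075 ]), array([ 0.7134, -0.3525,  0.075 ]), array([ 0.5669, -0.3594,  0.075 ])] [np.float64(2.4421576540553245), np.float64(2.6905072480703884), np.float64(-86.7886350568379), np.float64(-86.66673951708503)]
mat [array([0.5312, 0.1742, 0.004 ]), array([0.4831, 0.3942, 0.004 ]), array([0.619 , 0.3926, 0.004 ]), array([0.6503, 0.1909, 0.004 ])] [0.5709 0.2879 0.004 ]
```

The second wrist image shows, from above: can top (263,206), tin top (295,150), cap (314,240), sleeve (302,186), and the mat's near edge around (285,50). Tray and tin are turned about 12°, so I'll set the tool yaw to 102°. The can goes first.

send_rows(motion=[[[0,0,0,-1],[0,0,0,-1],[-0.4,-0.4,1,0],[-0.4,-0.4,1,0],[0,0,1,0]]], gripper=0.85)

```text
t: 5.3
ee_pos: [0.5567, -0.0203, 0.2657]
ee_rot: [3.141, 0.004, 1.776]
contact_force: [0.0, -1.2, -1.6]
width: 0.0749
grip_force: 0.0
```

send_rows(motion=[[[0,0,1,0],[0,0,0.5,0],[0,0,0,0],[0,0,0,0]]])

```text
t: 5.63
ee_pos: [0.5575, -0.0158, 0.2059]
ee_rot: [-3.14, -0.0, 1.781]
contact_force: [-0.4, 0.2, -0.4]
width: 0.0751
grip_force: 0.0
```

send_rows(motion=[[[-0.14,0,0.9,0],[0,0,0.9,0],[0,0,0.8,0],[0,0,0.5,0],[0,0,0.3,0]]])

```text
t: 6.05
ee_pos: [0.5599, -0.0213, 0.0699]
ee_rot: [3.14, 0.0, 1.78]
contact_force: [0.6, -0.9, -0.7]
width: 0.0749
grip_force: 0.0
```

send_rows(motion=[[[0,0,0,0],[0,0,0,0],[0,0,0,0],[0,0,0,0],[0,0,0,0]]], gripper=0)

```text
t: 6.47
ee_pos: [0.5594, -0.0217, 0.0716]
ee_rot: [3.14, 0.001, 1.78]
contact_force: [-2.3, 0.0, 4.9]
width: 0.0446
grip_force: 29.7
```

send_rows(motion=[[[0,0,-0.3,0],[0,0,-0.9,0],[0,0,-0.9,0],[0,0,-0.9,0],[0,0,-0.6,0]]])

```text
t: 6.88
ee_pos: [0.5598, -0.021, 0.2185]
ee_rot: [3.137, 0.0, 1.781]
contact_force: [-0.2, -1.1, -1.5]
width: 0.0445
grip_force: 29.6
```

send_rows(motion=[[[0.5,0.1,0,0],[0.9,0.2,0,0],[0.9,0.2,0,0],[0.9,0.2,0,0],[0.9,0.2,0,0]]])

```text
t: 7.3
ee_pos: [0.5597, 0.1478, 0.2154]
ee_rot: [3.141, -0.0, 1.78]
contact_force: [0.4, -0.4, -1.0]
width: 0.0446
grip_force: 29.6
```

send_rows(motion=[[[0.9,0.2,0,0],[0.9,0.2,0,0],[0.9,0.2,0,0],[0.9,0.2,0,0],[0.9,0.2,0,0]]])

```text
t: 7.72
ee_pos: [0.5611, 0.3324, 0.2153]
ee_rot: [3.141, -0.0, 1.781]
contact_force: [-0.0, 0.1, -1.7]
width: 0.0449
grip_force: 29.6
```

send_rows(motion=[[[0.5,0.1,0,0],[0,0,0,0],[0,0,0,0]]])

```text
t: 7.97
ee_pos: [0.5603, 0.3528, 0.2149]
ee_rot: [-3.141, -0.001, 1.783]
contact_force: [0.4, -1.0, -2.7]
width: 0.0447
grip_force: 29.6
```

```bash
cat >> h.py <<'E'
def uv(x,y): return -.208*x+.978*y,.978*x+.208*y
def to(x,y,z=None,yaw=None):
    s=sense(); e=s['ee_pos']; y0=s['ee_rot'][2]; w=np.array([x-e[0],y-e[1]])
    a=[w@[np.cos(y0),np.sin(y0)],w@[np.sin(y0),-np.cos(y0)],0 if z is None else e[2]-z]
    print('at',e,y0,s['width'],'rows',np.round(np.array(a)/.04,2), 'turn',None if yaw is None else -np.degrees(yaw-y0)/6)
E
python3 - <<'E'
from h import *
to(.561,.353,.0725)
p=snapshot('scene'); save(p,'s2')
for k in('mat','tray'):
    r=masks_of(p,k)[0]; c=max(cv2.findContours(r['mask'].astype('uint8'),0,2)[0],key=cv2.contourArea); b=cv2.approxPolyDP(c,6,True)[:,0]
    print(k,r['conf'],b.tolist(),[onz(p,q,.004).round(3).tolist() for q in b])
E
```

```text
at [0.5602963  0.35276181 0.21489816] 1.7834934851536663 0.0446647064840332 rows [0.   0.02 3.56] turn None
mat 0.9 [[362, 270], [366, 319], [482, 329], [466, 277]] [[0.529, 0.172, 0.004], [0.648, 0.191, 0.004], [0.62, 0.398, 0.004], [0.498, 0.379, 0.004]]
tray 0.95 [[242, 239], [248, 284], [231, 292], [223, 264], [214, 312], [314, 317], [313, 242], [308, 289], [287, 291], [287, 241]] [[0.501, -0.095, 0.004], [0.62, -0.046, 0.004], [0.647, -0.072, 0.004], [0.581, -0.112, 0.004], [0.7, -0.088, 0.004], [0.666, 0.096, 0.004], [0.472, 0.059, 0.004], [0.604, 0.073, 0.004], [0.619, 0.034, 0.004], [0.483, 0.003, 0.004]]
```

send_rows(motion=[[[0,0,0.9,0],[0,0,0.9,0],[0,0,0.9,0],[0,0,0.5,0],[0,0,0.35,0]]])

```text
t: 8.53
ee_pos: [0.5602, 0.3477, 0.07]
ee_rot: [-3.136, 0.004, 1.778]
contact_force: [-19.9, -8.2, 51.0]
width: 0.0443
grip_force: 30.8
```

send_rows(motion=[[[0,0,0,0],[0,0,0,0],[0,0,0,0],[0,0,0,0]]])

```text
t: 8.87
ee_pos: [0.5625, 0.3509, 0.0731]
ee_rot: [3.14, -0.0, 1.779]
contact_force: [0.6, 0.0, -1.7]
width: 0.0445
grip_force: 29.9
```

send_rows(motion=[[[0,0,0,0],[0,0,0,0],[0,0,0,0]]], gripper=0.85)

```text
t: 9.12
ee_pos: [0.5618, 0.3514, 0.0728]
ee_rot: [3.14, -0.0, 1.78]
contact_force: [0.1, -0.1, -0.4]
width: 0.0621
grip_force: 0.0
```

send_rows(motion=[[[0,0,-0.4,0],[0,0,-0.9,0],[0,0,-0.9,0],[0,0,-0.9,0]]])

```text
t: 9.45
ee_pos: [0.5611, 0.3511, 0.1976]
ee_rot: [-3.141, 0.0, 1.781]
contact_force: [0.7, 0.6, 1.1]
width: 0.0748
grip_force: 0.0
```

Run:
```python
from h import *
to(.5975,.0457,.07)
```

```text
at [0.56106207 0.35114124 0.19757141] 1.7807439147281379 0.07475617030859392 rows [-7.66 -0.7   3.19] turn None
```

send_rows(motion=[[[-0.8,-0.08,0,0],[-0.9,-0.08,0,0],[-0.9,-0.08,0,0],[-0.9,-0.08,0,0],[-0.9,-0.08,0,0]]])

```text
t: 9.87
ee_pos: [0.5825, 0.1742, 0.1967]
ee_rot: [3.141, 0.0, 1.781]
contact_force: [-0.2, 0.5, -0.1]
width: 0.075
grip_force: 0.0
```

send_rows(motion=[[[-0.9,-0.08,0,0],[-0.9,-0.08,0,0],[-0.9,-0.08,0,0],[-0.56,-0.08,0,0],[0,0,0,0]]])

```text
t: 10.28
ee_pos: [0.5976, 0.037, 0.1958]
ee_rot: [-3.14, 0.006, 1.77]
contact_force: [-0.0, -0.6, -0.7]
width: 0.0751
grip_force: 0.0
```

Run:
```python
from h import *
to(.5975,.0457,.07)
p=snapshot('scene'); save(p,'s3')
```

```text
at [0.59763713 0.03698668 0.19576186] 1.7704444105020487 0.0750898887902686 rows [0.21 0.04 3.14] turn None
```

View pics/s3.png

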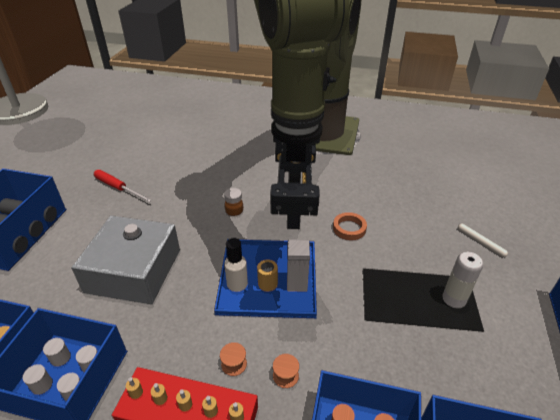

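The can stands on the mat at (462,280). The tin is next.

send_rows(motion=[[[0,0,0,0],[0,0,0,0]]])

```text
t: 10.5
ee_pos: [0.5969, 0.0477, 0.1966]
ee_rot: [3.141, -0.001, 1.783]
contact_force: [0.8, 0.2, 0.7]
width: 0.0751
grip_force: 0.0
```

send_rows(motion=[[[0,0,0.8,0],[0,0,0.8,0],[0,0,0.8,0],[0,0,0.5,0],[0,0,0.2,0]]])

```text
t: 10.92
ee_pos: [0.5948, 0.0474, 0.0693]
ee_rot: [-3.137, -0.001, 1.784]
contact_force: [0.0, -0.3, 0.4]
width: 0.075
grip_force: 0.0
```

send_rows(motion=[[[0,0,0,0],[0,0,0,0]]])

```text
t: 11.08
ee_pos: [0.5974, 0.0471, 0.0729]
ee_rot: [3.14, -0.001, 1.782]
contact_force: [0.0, 0.1, -0.2]
width: 0.075
grip_force: 0.0
```

send_rows(motion=[[[0,0,0,0],[0,0,0,0],[0,0,0,0],[0,0,0,0],[0,0,0,0]]], gripper=0)

```text
t: 11.5
ee_pos: [0.5973, 0.0454, 0.0728]
ee_rot: [3.141, 0.0, 1.78]
contact_force: [0.0, 0.1, -0.1]
width: 0.0436
grip_force: 0.0
```

send_rows(motion=[[[0,0,-0.3,0],[0,0,-0.9,0],[0,0,-0.9,0],[0,0,-0.9,0],[0,0,-0.6,0]]])

```text
t: 11.92
ee_pos: [0.5976, 0.0461, 0.2203]
ee_rot: [3.138, -0.0, 1.781]
contact_force: [1.0, -1.2, -1.1]
width: 0.0399
grip_force: 29.9
```

Run:
```python
from h import *
to(.571,.287,.073)
```

```text
at [0.59764312 0.04606934 0.22025441] 1.7807018301459996 0.03992574997026109 rows [6.03 0.6  3.68] turn None
```

send_rows(motion=[[[0.6,0.1,0,0],[0.9,0.1,0,0],[0.9,0.1,0,0],[0.9,0.1,0,0],[0.9,0.1,0,0]]])

```text
t: 12.33
ee_pos: [0.5809, 0.2153, 0.217]
ee_rot: [-3.141, 0.0, 1.78]
contact_force: [0.9, 0.7, -1.3]
width: 0.0395
grip_force: 29.9
```

send_rows(motion=[[[0.9,0.1,0,0],[0.7,0,0,0],[0.3,0,0,0],[0,0,0,0],[0,0,0,0]]])

```text
t: 12.75
ee_pos: [0.5696, 0.2881, 0.2163]
ee_rot: [-3.141, 0.002, 1.781]
contact_force: [0.8, -0.5, -2.1]
width: 0.0393
grip_force: 29.9
```

send_rows(motion=[[[0,0,0.6,0],[0,0,0.9,0],[0,0,0.9,0],[0,0,0.7,0],[0,0,0.3,0]]])

```text
t: 13.17
ee_pos: [0.5691, 0.2834, 0.0762]
ee_rot: [-3.136, 0.006, 1.777]
contact_force: [6.2, -8.9, 40.0]
width: 0.0398
grip_force: 30.1
```

send_rows(motion=[[[0,0,0.1,0],[0,0,0,0],[0,0,0,0]]])

```text
t: 13.42
ee_pos: [0.5711, 0.2873, 0.0771]
ee_rot: [3.14, 0.001, 1.778]
contact_force: [-0.3, 0.5, -1.6]
width: 0.04
grip_force: 30.0
```

send_rows(motion=[[[0,0,0.02,0],[0,0,0,0],[0,0,0,0]]])

```text
t: 13.67
ee_pos: [0.5704, 0.2888, 0.0759]
ee_rot: [3.14, 0.0, 1.78]
contact_force: [0.6, -1.5, -0.2]
width: 0.0399
grip_force: 30.0
```

send_rows(motion=[[[0,0,0,0],[0,0,0,0],[0,0,0,0],[0,0,0,0]]], gripper=0.75)

```text
t: 14.0
ee_pos: [0.5697, 0.2894, 0.0755]
ee_rot: [3.141, -0.0, 1.781]
contact_force: [0.3, -0.2, 0.5]
width: 0.064
grip_force: 0.0
```

send_rows(motion=[[[0,0,-0.4,0],[0,0,-0.9,0],[0,0,-0.9,0],[0,0,-0.9,0]]])

```text
t: 14.33
ee_pos: [0.5691, 0.2891, 0.2005]
ee_rot: [-3.14, 0.0, 1.781]
contact_force: [0.5, -0.2, 0.8]
width: 0.0661
grip_force: 0.0
```

Run:
```python
from h import *
to(.6235,-.068,.076)
```

```text
at [0.56914074 0.28910176 0.20049197] 1.7809473067643793 0.06608305179211668 rows [-9.01 -0.53  3.11] turn None
```

send_rows(motion=[[[-0.6,-0.05,0,0],[-0.9,-0.05,0,0],[-0.9,-0.05,0,0],[-0.9,-0.05,0,0],[-0.9,-0.05,0,0]]])

```text
t: 14.75
ee_pos: [0.5948, 0.1212, 0.1996]
ee_rot: [3.141, 0.0, 1.781]
contact_force: [0.7, -0.3, -0.3]
width: 0.0661
grip_force: 0.0
```

send_rows(motion=[[[-0.9,-0.05,0,0],[-0.9,-0.05,0,0],[-0.9,-0.05,0,0],[-0.9,-0.05,0,0],[-0.8,-0.08,0,0]]])

```text
t: 15.17
ee_pos: [0.6207, -0.0545, 0.1994]
ee_rot: [3.141, 0.001, 1.779]
contact_force: [0.9, 0.3, -0.4]
width: 0.066
grip_force: 0.0
```

send_rows(motion=[[[-0.4,0,0,0],[0,0,0,0],[0,0,0,0]]])

```text
t: 15.42
ee_pos: [0.6237, -0.0679, 0.1992]
ee_rot: [3.142, -0.0, 1.778]
contact_force: [-0.8, 0.4, -0.1]
width: 0.0658
grip_force: 0.0
```

Run:
```python
from h import *
to(.6235,-.068,.076)
p=wrist(); save(p,'w3')
for k,z in dict(bottle=.004,sleeve=.004).items():
    for x in tip_of(p,k)[:2]: print(k,x['conf'],x['location'],onz(p,x['location'],z))
```

```text
at [ 0.623724   -0.06787932  0.19922744] 1.778424211234113 0.06580629126950854 rows [-0.   -0.01  3.08] turn None
bottle 0.62 [279.3, 186.8] [ 0.62276149 -0.06942333  0.004     ]
sleeve 0.59 [276.7, 123.9] [ 0.60728839 -0.00805612  0.004     ]
```

View pics/w3.png

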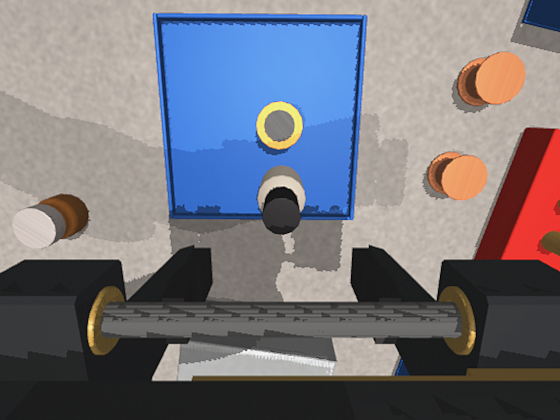

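The bottle's cap (280,216) is centred between the fingers, and the sleeve at (279,125) hasn't moved.

send_rows(motion=[[[0,0,0.7,0],[0,0,0.8,0],[0,0,0.8,0],[0,0,0.5,0],[0,0,0.25,0]]])

```text
t: 15.98
ee_pos: [0.6219, -0.0652, 0.0746]
ee_rot: [-3.137, -0.002, 1.784]
contact_force: [-0.6, 0.6, -0.2]
width: 0.066
grip_force: 0.0
```

send_rows(motion=[[[0,0,0,0],[0,0,0,0]]])

```text
t: 16.15
ee_pos: [0.6243, -0.0659, 0.078]
ee_rot: [3.141, -0.001, 1.782]
contact_force: [0.9, 0.7, 0.5]
width: 0.0664
grip_force: 0.0
```

send_rows(motion=[[[0,0,0,0],[0,0,0,0],[0,0,0,0],[0,0,0,0],[0,0,0,0]]], gripper=0)

```text
t: 16.57
ee_pos: [0.6242, -0.0675, 0.078]
ee_rot: [3.141, 0.0, 1.78]
contact_force: [0.3, 0.7, 0.3]
width: 0.0352
grip_force: 0.0
```

send_rows(motion=[[[0,0,0,0],[0,0,0,0]]])

```text
t: 16.73
ee_pos: [0.6239, -0.0675, 0.0777]
ee_rot: [3.141, 0.0, 1.78]
contact_force: [0.0, -0.4, 2.9]
width: 0.0274
grip_force: 30.0
```

send_rows(motion=[[[0,0,-0.3,0],[0,0,-0.9,0],[0,0,-0.9,0],[0,0,-0.9,0],[0,0,-0.6,0]]])

```text
t: 17.15
ee_pos: [0.6248, -0.0669, 0.2256]
ee_rot: [3.138, 0.0, 1.781]
contact_force: [0.3, 0.1, -1.2]
width: 0.027
grip_force: 29.9
```

Run:
```python
from h import *
to(.581,.222,.08)
```

```text
at [ 0.62479095 -0.06685723  0.22556174] 1.7806867438210245 0.027002533010188484 rows [7.29 0.43 3.64] turn None
```

send_rows(motion=[[[0.6,0.05,0,0],[0.9,0.05,0,0],[0.9,0.05,0,0],[0.9,0.05,0,0],[0.9,0.05,0,0]]])

```text
t: 17.57
ee_pos: [0.598, 0.1004, 0.2222]
ee_rot: [3.141, -0.0, 1.78]
contact_force: [0.3, -0.2, -1.2]
width: 0.0274
grip_force: 29.9
```

send_rows(motion=[[[0.9,0.05,0,0],[0.9,0.05,0,0],[0.8,0.05,0,0],[0.4,0,0,0],[0,0,0,0]]])

```text
t: 17.98
ee_pos: [0.5772, 0.2243, 0.2225]
ee_rot: [3.141, -0.005, 1.789]
contact_force: [-0.7, -0.1, -0.6]
width: 0.0268
grip_force: 29.9
```

send_rows(motion=[[[0,0,0,0],[0,0,0.9,0],[0,0,0.9,0],[0,0,0.8,0],[0,0,0.4,0]]])

```text
t: 18.4
ee_pos: [0.5784, 0.2131, 0.0977]
ee_rot: [-3.136, 0.004, 1.777]
contact_force: [-1.3, -0.4, -1.0]
width: 0.0269
grip_force: 29.9
```

send_rows(motion=[[[0,0,0.1,0],[0,0,0.1,0],[0,0,0.1,0],[0,0,0.1,0],[0,0,0,0]]])

```text
t: 18.82
ee_pos: [0.5801, 0.2174, 0.0859]
ee_rot: [3.141, 0.0, 1.78]
contact_force: [-0.6, -0.5, -0.9]
width: 0.027
grip_force: 29.9
```

send_rows(motion=[[[0,0,0.08,0],[0,0,0.07,0],[0,0,0.04,0],[0,0,0,0],[0,0,0,0]]])

```text
t: 19.23
ee_pos: [0.5795, 0.2177, 0.0778]
ee_rot: [3.142, 0.0, 1.781]
contact_force: [-0.8, -0.9, -0.9]
width: 0.0272
grip_force: 29.9
```

send_rows(motion=[[[0,0,0,0],[0,0,0,0],[0,0,0,0],[0,0,0,0],[0,0,0,0]]], gripper=0.6)

```text
t: 19.65
ee_pos: [0.5796, 0.2177, 0.0779]
ee_rot: [3.141, 0.0, 1.78]
contact_force: [-0.4, -0.0, -0.6]
width: 0.0531
grip_force: 0.0
```

send_rows(motion=[[[0,0,-0.4,0],[0,0,-0.9,0],[0,0,-0.9,0],[0,0,-0.9,0],[0,0,-0.6,0]]])

```text
t: 20.07
ee_pos: [0.5803, 0.2185, 0.2293]
ee_rot: [3.138, -0.001, 1.78]
contact_force: [1.0, 0.5, 0.2]
width: 0.053
grip_force: 0.0
```

Run:
```python
from h import *
to(.6058,-.284,.1,np.pi/2)
p=snapshot('scene'); save(p,'s4')
```

```text
at [0.58031174 0.2184874  0.22931992] 1.780494950059346 0.05296886927044112 rows [-12.42  -1.99   3.23] turn 2.002474347126136
```

View pics/s4.png

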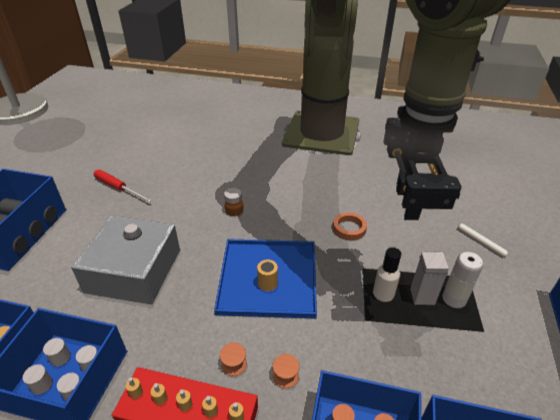

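All three stand on the mat: bottle (387,280), tin (430,280), can (462,280). I'll close the fingers, turn to the cabinet's axes (yaw about 2.6°) and go to the latch.

send_rows(motion=[[[0,0,0,1],[0,0,0,1],[0,0,0,1],[0,0,0,1],[0,0,0,1]]], gripper=0)

```text
t: 20.53
ee_pos: [0.5794, 0.2175, 0.2256]
ee_rot: [-3.141, 0.0, 1.252]
contact_force: [-0.4, 0.6, -0.5]
width: 0.0217
grip_force: 0.0
```

send_rows(motion=[[[0,0,0,1],[0,0,0,1],[0,0,0,1],[0,0,0,1],[0,0,0,1]]])

```text
t: 20.95
ee_pos: [0.5793, 0.2176, 0.2255]
ee_rot: [-3.142, 0.0, 0.728]
contact_force: [-0.2, 0.0, 0.6]
width: 0.0002
grip_force: 0.0
```

send_rows(motion=[[[0,0,0,1],[0,0,0,1],[0,0,0,1],[0,0,0,1],[0,0,0,1]]])

```text
t: 21.37
ee_pos: [0.5793, 0.2177, 0.2255]
ee_rot: [3.141, 0.0, 0.205]
contact_force: [-0.2, 0.1, 0.4]
width: 0.0008
grip_force: 0.0
```

send_rows(motion=[[[0,0,0,1],[0,0,0,0.6],[0,0,0,0],[0,0,0,0]]])

```text
t: 21.7
ee_pos: [0.5793, 0.2178, 0.2256]
ee_rot: [3.141, 0.0, 0.044]
contact_force: [0.2, -0.3, -0.4]
width: 0.0006
grip_force: 0.0
```

Run:
```python
from h import *
to(.6058,-.284,.12); print(sense()['joint_positions'],sense()['ee_rot'])
```

```text
at [0.57931788 0.21775184 0.2255536 ] 0.04427949964993405 0.0006193452623666393 rows [ 0.11 12.56  2.64] turn None
[-0.37976998  0.69245856 -0.0973038   1.60197824  0.08282696  0.85159921
 -2.03593691] [3.14122773e+00 2.89719891e-04 4.42794996e-02]
```

send_rows(motion=[[[0,0.6,0,0],[0,0.9,0,0],[0,0.9,0,0],[0,0.9,0,0],[0,0.9,0,0]]])

```text
t: 22.12
ee_pos: [0.5865, 0.0482, 0.2257]
ee_rot: [3.142, -0.0, 0.045]
contact_force: [0.2, 0.7, 0.0]
width: 0.0005
grip_force: 0.0
```

send_rows(motion=[[[0,0.9,0,0],[0,0.9,0,0],[0,0.9,0,0],[0,0.9,0,0],[0,0.9,0,0]]])

```text
t: 22.53
ee_pos: [0.594, -0.1318, 0.2258]
ee_rot: [-3.141, -0.0, 0.044]
contact_force: [0.3, 0.4, 0.1]
width: 0.0004
grip_force: 0.0
```

send_rows(motion=[[[0,0.9,0,0],[0,0.9,0,0],[0,0.9,0,0],[0,0.9,0.5,0],[0.1,0.3,0.5,0]]])

```text
t: 22.95
ee_pos: [0.6034, -0.2949, 0.1864]
ee_rot: [3.135, -0.002, 0.036]
contact_force: [-0.5, -0.8, 0.0]
width: 0.0006
grip_force: 0.0
```

send_rows(motion=[[[0,0,0.5,0],[0,0,0.5,0],[0,0,0,0],[0,0,0,0]]])

```text
t: 23.28
ee_pos: [0.6041, -0.2853, 0.1449]
ee_rot: [-3.14, 0.002, 0.043]
contact_force: [0.5, -0.7, -0.3]
width: 0.0006
grip_force: 0.0
```

Run:
```python
from h import *
to(.6058,-.284,.1)
p=wrist(); save(p,'w4')
for x in tip_of(p,'latch_top')[:2]: print(x['conf'],x['location'],onz(p,x['location'],.092))
for n in('scene','side'):
    q=snapshot(n)
    for x in tip_of(q,'latch_top')[:2]: print(n,x['conf'],x['location'],onz(q,x['location'],.092))
```

```text
at [ 0.60405264 -0.28526892  0.14488742] 0.04344191262464192 0.0005535524429850262 rows [ 0.05 -0.03  1.12] turn None
0.71 [285.5, 220.9] [ 0.61019848 -0.28713435  0.092     ]
scene 0.66 [130.3, 223.7] [ 0.59665504 -0.29341789  0.092     ]
```

View pics/w4.png

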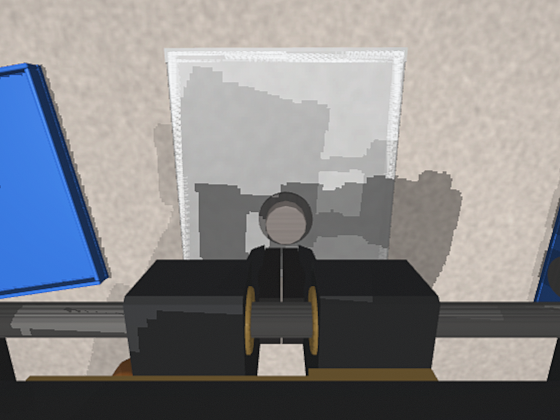

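The button (286,223) lies directly ahead of the fingers. I'll lower to just above it, then press slowly.

send_rows(motion=[[[0.07,0,0.4,0],[0,0,0.4,0],[0,0,0.25,0],[0,0,0,0],[0,0,0,0]]])

```text
t: 24.0
ee_pos: [0.607, -0.2854, 0.1028]
ee_rot: [-3.141, 0.002, 0.042]
contact_force: [1.1, 0.4, 0.3]
width: 0.0003
grip_force: 0.0
```

send_rows(motion=[[[0,0,0.04,0],[0,0,0.04,0],[0,0,0.04,0],[0,0,0.04,0],[0,0,0.04,0]]])

```text
t: 24.42
ee_pos: [0.6077, -0.2857, 0.096]
ee_rot: [3.141, -0.001, 0.042]
contact_force: [0.0, 0.2, 1.0]
width: 0.0003
grip_force: 0.0
```

send_rows(motion=[[[0,0,0.04,0],[0,0,0.03,0],[0,0,0.03,0],[0,0,0,0],[0,0,0,0]]])

```text
t: 24.83
ee_pos: [0.6076, -0.2856, 0.0918]
ee_rot: [3.142, -0.0, 0.042]
contact_force: [0.4, -0.2, -0.3]
width: 0.0005
grip_force: 0.4
```

send_rows(motion=[[[0,0,0.03,0],[0,0,0.03,0],[0,0,0.03,0],[0,0,0.03,0],[0,0,0,0]]])

```text
t: 25.25
ee_pos: [0.6073, -0.2856, 0.0864]
ee_rot: [-3.141, 0.001, 0.042]
contact_force: [0.1, 0.4, 0.0]
width: 0.0006
grip_force: 0.0
```

send_rows(motion=[[[0,0,0.03,0],[0,0,0,0],[0,0,0,0]]])

```text
t: 25.5
ee_pos: [0.6075, -0.2856, 0.0856]
ee_rot: [-3.142, 0.0, 0.042]
contact_force: [0.6, 0.1, -0.1]
width: 0.0005
grip_force: 0.0
```

Run:
```python
from h import *
p=snapshot('side'); save(p,'side2')
```

```text
(no output)
```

View pics/side2.png

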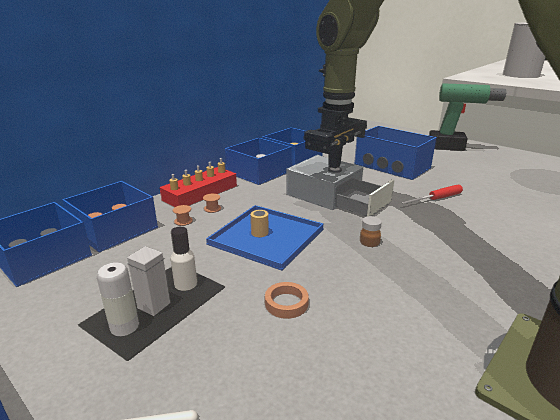

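The drawer is out: its front is at (382,196) in the side image, and the sleeve is free in the tray. I'll rise and go to the sleeve.

send_rows(motion=[[[0,0,-0.4,0],[0,0,-0.9,0],[0,0,-0.9,0],[0,-0.5,-0.9,0],[0,-0.9,-0.4,0]]], gripper=0.78)

```text
t: 25.97
ee_pos: [0.6067, -0.2359, 0.2307]
ee_rot: [3.134, -0.008, 0.033]
contact_force: [0.6, -0.8, 0.4]
width: 0.0316
grip_force: 0.0
```

send_rows(motion=[[[0,-0.9,0,0],[0,-0.9,0,0],[0,-0.9,0,0],[0,-0.9,0,0],[0,-0.9,0,0]]])

```text
t: 26.38
ee_pos: [0.5973, -0.0482, 0.2261]
ee_rot: [3.142, -0.0, 0.042]
contact_force: [0.4, 0.1, 0.0]
width: 0.0651
grip_force: 0.0
```

send_rows(motion=[[[0,-0.5,0,0],[0,0,0,0],[0,0,0,0]]])

```text
t: 26.63
ee_pos: [0.5968, -0.0283, 0.226]
ee_rot: [-3.141, -0.0, 0.045]
contact_force: [-0.3, 0.4, 0.1]
width: 0.0692
grip_force: 0.0
```

Run:
```python
from h import *
p=wrist()
for x in tip_of(p,'sleeve')[:2]: print(x['conf'],x['location'],onz(p,x['location'],.004))
for n in('scene','side'):
    q=snapshot(n)
    for k,z in(('sleeve',.004),('drawer_in',.01)):
        for x in tip_of(q,k)[:2]: print(n,k,x['conf'],x['location'],onz(q,x['location'],z))
to(.610,-.0105,.024)
```

```text
0.74 [262.3, 168.5] [ 0.6094124 -0.0064156  0.004    ]
scene sleeve 0.73 [268.6, 279.5] [ 0.59904481 -0.00858885  0.004     ]
scene drawer_in 0.66 [154.3, 230.9] [ 0.52820325 -0.29130908  0.01      ]
side sleeve 0.6 [258.9, 235.1] [6.02188505e-01 5.47210816e-04 4.00000000e-03]
side drawer_in 0.74 [360.9, 203.4] [ 0.51338562 -0.27758072  0.01      ]
side drawer_in 0.36 [336.4, 167.8] [ 0.70344833 -0.44203601  0.01      ]
at [ 0.59676239 -0.03093166  0.2257207 ] 0.04045193689703841 0.06877690307550705 rows [ 0.35 -0.5   5.04] turn None
```

send_rows(motion=[[[0.35,-0.56,0.6,0],[0,0,0.9,0],[0,0,0.9,0],[0,0,0.8,0],[0,0,0.4,0]]])

```text
t: 27.45
ee_pos: [0.6075, -0.0072, 0.078]
ee_rot: [3.141, 0.005, 0.042]
contact_force: [0.3, -0.7, 0.2]
width: 0.0684
grip_force: 0.0
```

send_rows(motion=[[[0,0,0,0],[0,0,0,0],[0,0,0,0]]])

```text
t: 27.7
ee_pos: [0.611, -0.0071, 0.0831]
ee_rot: [3.142, -0.003, 0.042]
contact_force: [0.3, -0.7, 1.2]
width: 0.0687
grip_force: 0.0
```

Run:
```python
from h import *
to(.6095,-.009,.024)
p=wrist(); save(p,'w5')
```

```text
at [ 0.61099458 -0.0070746   0.08306652] 0.04158166989601275 0.06869221634214971 rows [-0.04  0.05  1.48] turn None
```

View pics/w5.png

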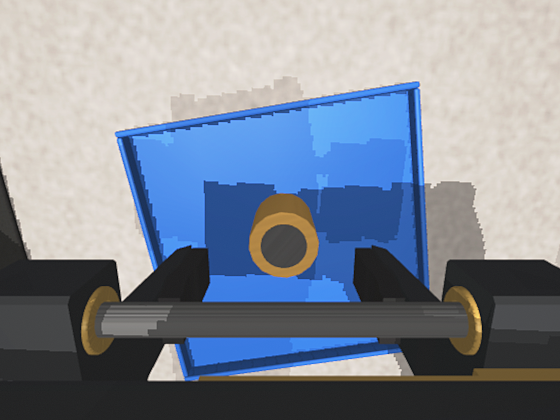

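The sleeve's bore (284,245) sits midway between the fingers. I'll lower and grip.

send_rows(motion=[[[0,0,0.5,0],[0,0,0.5,0],[0,0,0.35,0],[0,0,0.1,0],[0,0,0,0]]])

```text
t: 28.17
ee_pos: [0.6096, -0.0069, 0.0236]
ee_rot: [3.142, 0.001, 0.042]
contact_force: [0.0, 0.0, 1.0]
width: 0.0687
grip_force: 0.0
```

send_rows(motion=[[[0,0,0,0],[0,0,0,0],[0,0,0,0],[0,0,0,0],[0,0,0,0]]], gripper=0)

```text
t: 28.58
ee_pos: [0.6104, -0.0076, 0.0245]
ee_rot: [3.141, -0.001, 0.042]
contact_force: [1.1, -0.6, 4.1]
width: 0.0392
grip_force: 30.0
```

send_rows(motion=[[[0,0,0,0],[0,0,0,0]]])

```text
t: 28.75
ee_pos: [0.6104, -0.0076, 0.0245]
ee_rot: [3.141, -0.001, 0.041]
contact_force: [-0.0, -1.2, 5.8]
width: 0.0392
grip_force: 30.0
```

send_rows(motion=[[[0,0,-0.4,0],[0,0,-0.9,0],[0,0,-0.9,0],[0,0,-0.9,0],[0,0,-0.6,0]]])

```text
t: 29.17
ee_pos: [0.6103, -0.0064, 0.1744]
ee_rot: [-3.141, -0.002, 0.042]
contact_force: [0.4, -0.1, -3.4]
width: 0.0392
grip_force: 30.0
```

Run:
```python
from h import *
to(.517,-.290,.03)
```

```text
at [ 0.61026151 -0.00642004  0.17438523] 0.04246295171041403 0.03915010650258874 rows [-2.63  6.98  3.61] turn None
```

send_rows(motion=[[[-0.3,0.6,0,0],[-0.4,0.9,0,0],[-0.4,0.9,0,0],[-0.4,0.9,0,0],[-0.4,0.9,0,0]]])

```text
t: 29.58
ee_pos: [0.5394, -0.1788, 0.1712]
ee_rot: [-3.141, 0.002, 0.043]
contact_force: [0.2, -0.7, -2.4]
width: 0.0393
grip_force: 30.0
```

send_rows(motion=[[[-0.4,0.9,0,0],[-0.3,0.9,0,0],[0,0.7,0,0],[0,0.3,0,0],[0,0,0,0]]])

```text
t: 30.0
ee_pos: [0.5164, -0.2951, 0.1711]
ee_rot: [3.14, 0.001, 0.036]
contact_force: [0.2, 0.4, -3.0]
width: 0.0392
grip_force: 30.0
```

send_rows(motion=[[[0,0,0,0],[0,0,0,0]]])

```text
t: 30.17
ee_pos: [0.5183, -0.2879, 0.1714]
ee_rot: [-3.139, 0.0, 0.045]
contact_force: [-0.5, 0.4, -3.0]
width: 0.0392
grip_force: 30.0
```

Run:
```python
from h import *
to(.517,-.290,.03)
p=wrist(); save(p,'w6')
for x in tip_of(p,'drawer_in')[:2]: print(x['conf'],x['location'],onz(p,x['location'],.01))
q=snapshot('side')
for x in tip_of(q,'drawer_in')[:2]: print(x['conf'],x['location'],onz(q,x['location'],.01))
```

```text
at [ 0.51825412 -0.28789874  0.17136987] 0.0454051141326397 0.03921995862974277 rows [-0.03  0.05  3.53] turn None
0.81 [287.7, 182.8] [ 0.5276782  -0.29262944  0.01      ]
0.82 [359.5, 200.2] [ 0.52614201 -0.29131561  0.01      ]
```

View pics/w6.png

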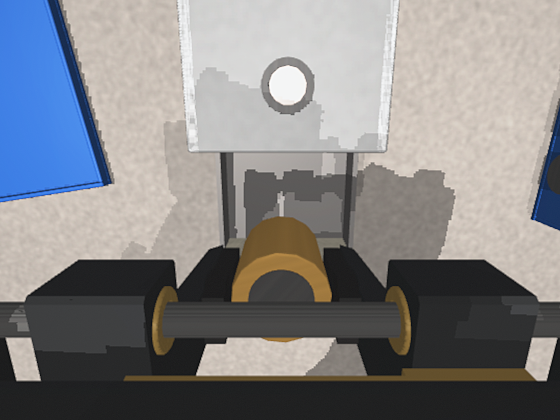

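The open drawer's inside spans columns 222–350 in this view, and the held sleeve is almost over it. I'll shift 4 mm and lower.

send_rows(motion=[[[-0.06,0.1,0,0],[0,0,0.7,0],[0,0,0.8,0],[0,0,0.7,0],[0,0,0.4,0]]])

```text
t: 30.78
ee_pos: [0.5139, -0.2944, 0.0651]
ee_rot: [-3.14, 0.003, 0.043]
contact_force: [-0.9, 0.8, -3.1]
width: 0.039
grip_force: 30.0
```

send_rows(motion=[[[0,0,0.2,0],[0,0,0.1,0],[0,0,0.1,0],[0,0,0.1,0],[0,0,0,0]]])

```text
t: 31.2
ee_pos: [0.5159, -0.2953, 0.0482]
ee_rot: [3.141, -0.001, 0.042]
contact_force: [-0.3, -0.6, -2.3]
width: 0.0396
grip_force: 30.0
```

send_rows(motion=[[[0,-0.08,0.1,0],[0,0,0.1,0],[0,0,0.08,0],[0,0,0.06,0],[0,0,0.05,0]]])

```text
t: 31.62
ee_pos: [0.5153, -0.2919, 0.0319]
ee_rot: [3.142, 0.0, 0.042]
contact_force: [0.7, 0.0, -2.5]
width: 0.0395
grip_force: 30.0
```

send_rows(motion=[[[0,0,0.03,0],[0,0,0,0],[0,0,0,0]]])

```text
t: 31.87
ee_pos: [0.5154, -0.292, 0.031]
ee_rot: [3.142, -0.0, 0.042]
contact_force: [-0.1, 0.6, -3.2]
width: 0.0391
grip_force: 30.0
```

send_rows(motion=[[[0,0,0.02,0],[0,0,0,0],[0,0,0,0]]])

```text
t: 32.12
ee_pos: [0.5155, -0.292, 0.0305]
ee_rot: [3.141, -0.0, 0.042]
contact_force: [-0.6, -1.0, 0.5]
width: 0.0392
grip_force: 30.0
```

send_rows(motion=[[[0,0,0,0],[0,0,0,0],[0,0,0,0],[0,0,0,0],[0,0,0,0]]], gripper=0.62)

```text
t: 32.53
ee_pos: [0.5154, -0.292, 0.0302]
ee_rot: [3.141, -0.0, 0.042]
contact_force: [0.6, 0.1, 0.5]
width: 0.0547
grip_force: 0.0
```

send_rows(motion=[[[0,0,-0.2,0],[0,0,-0.5,0],[0,0,-0.9,0],[0,0,-0.9,0],[0,0,-0.9,0]]])

```text
t: 32.95
ee_pos: [0.5149, -0.2917, 0.168]
ee_rot: [-3.141, 0.001, 0.042]
contact_force: [0.0, -0.5, -0.4]
width: 0.0548
grip_force: 0.0
```

send_rows(motion=[[[0,0,-0.9,0],[0,0,-0.6,0],[0,0,0,-1],[0,0,0,-1],[0,0,0,-1]]])

```text
t: 33.37
ee_pos: [0.5154, -0.2921, 0.2277]
ee_rot: [3.14, -0.001, 0.361]
contact_force: [-0.9, 0.1, 0.2]
width: 0.0544
grip_force: 0.0
```

Run:
```python
from h import *
p=snapshot('scene'); save(p,'s5')
q=snapshot('side'); r=masks_of(p,'sleeve'); print([(x['conf'],x['location']) for x in r])
for n,c in(('scene',p),('side',q)):
  for k in('sleeve','drawer_in'):
    for x in tip_of(c,k)[:1]: print(n,k,x['conf'],x['location'],onz(c,x['location'],.01))
```

```text
[(0.76, [153.8, 212.7])]
scene sleeve 0.82 [157.4, 223.2] [ 0.50299729 -0.295888    0.01      ]
scene drawer_in 0.77 [151.7, 231.2] [ 0.53048091 -0.29650194  0.01      ]
side drawer_in 0.85 [358.9, 202.2] [ 0.52091691 -0.28018879  0.01      ]
```

View pics/s5.png

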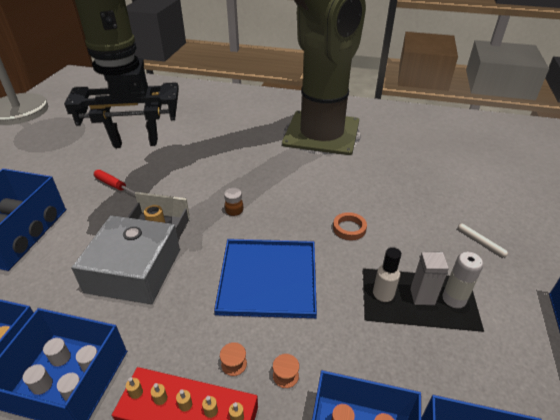

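The sleeve stands in the open drawer (153,213), with the three things still on the mat and the jar untouched. I'll turn the tool back to 102° and fetch the bottle.

send_rows(motion=[[[0,0,0,-1],[0,0,0,-1],[0,0,0,-1],[0,0,0,-1],[0,0,0,-1]]], gripper=0.65)

```text
t: 34.13
ee_pos: [0.5153, -0.2919, 0.2261]
ee_rot: [-3.142, 0.0, 0.884]
contact_force: [0.4, 0.3, -0.1]
width: 0.0571
grip_force: 0.0
```

send_rows(motion=[[[0,0,0,-1],[0,0,0,-1],[0,0,0,-1],[0,0,0,-1],[0,0,0,-1]]])

```text
t: 34.55
ee_pos: [0.5153, -0.2919, 0.2261]
ee_rot: [-3.141, 0.0, 1.407]
contact_force: [0.5, -0.2, -0.6]
width: 0.0573
grip_force: 0.0
```

send_rows(motion=[[[0,0,0,-1],[0,0,0,-1],[0,0,0,-1],[0,0,0,-0.6],[0,0,0,0]]])

```text
t: 34.97
ee_pos: [0.5151, -0.292, 0.2259]
ee_rot: [-3.141, -0.0, 1.781]
contact_force: [0.1, -0.2, -0.1]
width: 0.0573
grip_force: 0.0
```

Run:
```python
from h import *
to(.5796,.2177,.0775,1.780)
```

```text
at [ 0.51512725 -0.2920011   0.22586109] 1.7806464040919006 0.05729858300850454 rows [12.13  4.23  3.71] turn 0.006172704387647848
```

send_rows(motion=[[[0.6,0.2,0,0],[0.9,0.3,0,0],[0.9,0.3,0,0],[0.9,0.3,0,0],[0.9,0.3,0,0]]])

```text
t: 35.38
ee_pos: [0.5351, -0.1144, 0.2262]
ee_rot: [3.142, 0.0, 1.777]
contact_force: [0.9, 0.1, 0.2]
width: 0.0574
grip_force: 0.0
```

send_rows(motion=[[[0.9,0.3,0,0],[0.9,0.3,0,0],[0.9,0.3,0,0],[0.9,0.3,0,0],[0.9,0.3,0,0]]])

```text
t: 35.8
ee_pos: [0.5563, 0.0744, 0.2262]
ee_rot: [3.142, 0.001, 1.777]
contact_force: [0.2, -0.5, -0.5]
width: 0.0568
grip_force: 0.0
```

send_rows(motion=[[[0.9,0.4,0,0],[0.9,0.4,0,0],[0.9,0.3,0,0],[0.7,0.1,0,0],[0,0,0,0]]])

```text
t: 36.22
ee_pos: [0.573, 0.2252, 0.2268]
ee_rot: [3.14, -0.007, 1.788]
contact_force: [-0.5, 1.3, -0.1]
width: 0.057
grip_force: 0.0
```

send_rows(motion=[[[0,0,0,0],[0,0,0,0]]])

```text
t: 36.38
ee_pos: [0.5751, 0.2144, 0.2258]
ee_rot: [-3.141, 0.002, 1.778]
contact_force: [-0.1, 0.1, -0.4]
width: 0.0573
grip_force: 0.0
```

Run:
```python
from h import *
to(.5796,.2177,.0775,1.780)
```

```text
at [0.57506197 0.21443362 0.22584142] 1.7784046539304121 0.057292743412515085 rows [0.06 0.13 3.71] turn -0.015234432775028358
```

send_rows(motion=[[[0.06,0.13,0.6,0],[0,0,0.9,0],[0,0,0.9,0],[0,0,0.8,0],[0,0,0.45,0]]])

```text
t: 36.8
ee_pos: [0.5785, 0.2148, 0.0765]
ee_rot: [-3.137, 0.004, 1.776]
contact_force: [-0.3, 0.3, -0.1]
width: 0.0572
grip_force: 0.0
```

send_rows(motion=[[[0,0,0.05,0],[0,0,0,0],[0,0,0,0]]])

```text
t: 37.05
ee_pos: [0.5807, 0.2184, 0.0794]
ee_rot: [3.14, 0.0, 1.778]
contact_force: [0.3, 0.4, -0.4]
width: 0.0571
grip_force: 0.0
```

send_rows(motion=[[[0,0,0,0],[0,0,0,0],[0,0,0,0],[0,0,0,0],[0,0,0,0]]], gripper=0)

```text
t: 37.47
ee_pos: [0.5797, 0.2191, 0.0787]
ee_rot: [3.141, 0.0, 1.78]
contact_force: [-1.9, -0.4, 3.7]
width: 0.0269
grip_force: 30.0
```

send_rows(motion=[[[0,0,0,0],[0,0,0,0]]])

```text
t: 37.63
ee_pos: [0.5797, 0.2192, 0.0787]
ee_rot: [3.141, 0.0, 1.78]
contact_force: [-0.5, -0.3, 4.1]
width: 0.0272
grip_force: 30.0
```

send_rows(motion=[[[0,0,-0.3,0],[0,0,-0.9,0],[0,0,-0.9,0],[0,0,-0.9,0],[0,0,-0.6,0]]])

```text
t: 38.05
ee_pos: [0.5803, 0.2199, 0.2261]
ee_rot: [3.138, -0.002, 1.781]
contact_force: [0.2, 0.7, -1.1]
width: 0.027
grip_force: 30.0
```

Run:
```python
from h import *
to(.6239,-.0675,.0785,1.780)
```

```text
at [0.58025565 0.21991536 0.22608606] 1.780694930755923 0.027033030780588378 rows [-7.26 -0.43  3.69] turn 0.006636099894703718
```

send_rows(motion=[[[-0.6,-0.05,0,0],[-0.9,-0.05,0,0],[-0.9,-0.05,0,0],[-0.9,-0.05,0,0],[-0.9,-0.05,0,0]]])

```text
t: 38.47
ee_pos: [0.6046, 0.0509, 0.2227]
ee_rot: [3.142, 0.0, 1.781]
contact_force: [0.3, -0.0, -0.9]
width: 0.0271
grip_force: 30.0
```

send_rows(motion=[[[-0.9,-0.05,0,0],[-0.9,-0.05,0,0],[-0.8,-0.05,0,0],[-0.5,-0.05,0,0],[0,0,0,0]]])

```text
t: 38.88
ee_pos: [0.6227, -0.0782, 0.2217]
ee_rot: [-3.14, 0.005, 1.771]
contact_force: [0.6, -1.3, -1.6]
width: 0.0274
grip_force: 30.0
```

send_rows(motion=[[[0,0,0,0],[0,0,0.9,0],[0,0,0.9,0],[0,0,0.8,0],[0,0,0.4,0]]])

```text
t: 39.3
ee_pos: [0.6203, -0.068, 0.0989]
ee_rot: [-3.137, -0.002, 1.784]
contact_force: [0.5, 0.8, -1.6]
width: 0.0272
grip_force: 30.0
```

send_rows(motion=[[[0,0,0.1,0],[0,0,0.1,0],[0,0,0,0],[0,0,0,0]]])

```text
t: 39.63
ee_pos: [0.6239, -0.0693, 0.0957]
ee_rot: [3.139, 0.0, 1.781]
contact_force: [0.3, -0.1, -0.2]
width: 0.0269
grip_force: 30.0
```

Run:
```python
from h import *
to(.6239,-.0675,.079,1.780)
```

```text
at [ 0.62385021 -0.06933496  0.09573126] 1.7811923133752574 0.026893400995263356 rows [0.04 0.01 0.42] turn 0.011385754043207649
```

send_rows(motion=[[[0.04,0,0.12,0],[0,0,0.1,0],[0,0,0.1,0],[0,0,0.07,0],[0,0,0,0]]])

```text
t: 40.05
ee_pos: [0.6225, -0.0688, 0.0788]
ee_rot: [3.141, 0.0, 1.78]
contact_force: [0.0, 0.0, 1.0]
width: 0.0273
grip_force: 30.0
```

send_rows(motion=[[[0,0,0.02,0],[0,0,0,0],[0,0,0,0]]])

```text
t: 40.3
ee_pos: [0.6226, -0.0688, 0.0787]
ee_rot: [3.141, 0.001, 1.78]
contact_force: [-0.8, -0.7, 7.3]
width: 0.0272
grip_force: 30.0
```

send_rows(motion=[[[0,0,0,0],[0,0,0,0],[0,0,0,0],[0,0,0,0],[0,0,0,0]]], gripper=0.6)

```text
t: 40.72
ee_pos: [0.6224, -0.0688, 0.0776]
ee_rot: [-3.141, -0.0, 1.78]
contact_force: [-0.1, 0.0, 1.4]
width: 0.0526
grip_force: 0.0
```

send_rows(motion=[[[0,0,-0.4,0],[0,0,-0.9,0],[0,0,-0.9,0],[0,0,-0.9,0],[0,0,-0.6,0]]])

```text
t: 41.13
ee_pos: [0.6235, -0.0682, 0.2292]
ee_rot: [3.138, 0.0, 1.781]
contact_force: [0.7, 0.0, 0.5]
width: 0.0531
grip_force: 0.0
```

Run:
```python
from h import *
to(.570,.289,.0755,1.780)
```

```text
at [ 0.6234734  -0.06824561  0.22918148] 1.7805762444167081 0.05311619205617093 rows [9.01 0.55 3.84] turn 0.005502728840892157
```

Now the tin.

send_rows(motion=[[[0.6,0.05,0,0],[0.9,0.05,0,0],[0.9,0.05,0,0],[0.9,0.05,0,0],[0.9,0.05,0,0]]], gripper=0.78)

```text
t: 41.55
ee_pos: [0.5968, 0.099, 0.2258]
ee_rot: [3.142, 0.0, 1.78]
contact_force: [0.1, 0.3, 0.8]
width: 0.0687
grip_force: 0.0
```

send_rows(motion=[[[0.9,0.05,0,0],[0.9,0.05,0,0],[0.9,0.05,0,0],[0.9,0.05,0,0],[0.7,0.05,0,0]]])

```text
t: 41.97
ee_pos: [0.5698, 0.2716, 0.2259]
ee_rot: [-3.142, -0.002, 1.783]
contact_force: [-0.6, 0.4, 0.6]
width: 0.0687
grip_force: 0.0
```

send_rows(motion=[[[0.5,0.05,0,0],[0,0,0,0],[0,0,0,0],[0,0,0,0]]])

```text
t: 42.3
ee_pos: [0.5695, 0.2863, 0.2254]
ee_rot: [-3.141, 0.002, 1.779]
contact_force: [0.2, -0.5, -0.5]
width: 0.0691
grip_force: 0.0
```

Run:
```python
from h import *
to(.570,.289,.0755,1.780)
```

```text
at [0.56945083 0.28632553 0.2253773 ] 1.779214210607106 0.06913645369666666 rows [0.06 0.03 3.75] turn -0.007503735966495347
```

send_rows(motion=[[[0.06,0.03,0.6,0],[0,0,0.9,0],[0,0,0.9,0],[0,0,0.8,0],[0,0,0.45,0]]])

```text
t: 42.72
ee_pos: [0.569, 0.2862, 0.0759]
ee_rot: [-3.137, 0.004, 1.778]
contact_force: [0.3, -0.6, -0.2]
width: 0.0687
grip_force: 0.0
```

send_rows(motion=[[[0,0,0.1,0],[0,0,0,0],[0,0,0,0]]])

```text
t: 42.97
ee_pos: [0.5708, 0.29, 0.0768]
ee_rot: [3.14, -0.0, 1.779]
contact_force: [-0.2, 0.1, 0.4]
width: 0.0686
grip_force: 0.0
```

send_rows(motion=[[[0,0,0,0],[0,0,0,0],[0,0,0,0],[0,0,0,0],[0,0,0,0]]], gripper=0)

```text
t: 43.38
ee_pos: [0.5701, 0.2907, 0.0765]
ee_rot: [3.14, -0.0, 1.78]
contact_force: [-0.4, -0.3, 3.3]
width: 0.0396
grip_force: 30.0
```

send_rows(motion=[[[0,0,0,0],[0,0,0,0]]])

```text
t: 43.55
ee_pos: [0.5701, 0.2908, 0.0764]
ee_rot: [3.141, -0.0, 1.78]
contact_force: [0.8, -0.8, 5.1]
width: 0.0395
grip_force: 30.0
```

send_rows(motion=[[[0,0,-0.3,0],[0,0,-0.9,0],[0,0,-0.9,0],[0,0,-0.9,0],[0,0,-0.6,0]]])

```text
t: 43.97
ee_pos: [0.57, 0.2914, 0.2235]
ee_rot: [3.139, -0.002, 1.781]
contact_force: [0.6, 0.4, -2.0]
width: 0.0397
grip_force: 30.0
```

Run:
```python
from h import *
to(.5974,.0458,.0785,1.780)
```

```text
at [0.57001825 0.29142142 0.2235423 ] 1.7807693079531375 0.039657440512665725 rows [-6.15 -0.61  3.63] turn 0.007346349810104046
```

send_rows(motion=[[[-0.6,-0.1,0,0],[-0.9,-0.1,0,0],[-0.9,-0.1,0,0],[-0.9,-0.1,0,0],[-0.9,-0.1,0,0]]])

```text
t: 44.38
ee_pos: [0.5846, 0.1203, 0.22]
ee_rot: [-3.141, 0.0, 1.781]
contact_force: [-0.3, -0.4, -1.4]
width: 0.0397
grip_force: 30.0
```

send_rows(motion=[[[-0.9,-0.1,0,0],[-0.7,0,0,0],[-0.3,0,0,0],[0,0,0,0],[0,0,0,0]]])

```text
t: 44.8
ee_pos: [0.5968, 0.0479, 0.22]
ee_rot: [3.141, -0.002, 1.78]
contact_force: [0.1, 0.1, -1.3]
width: 0.0396
grip_force: 30.0
```

send_rows(motion=[[[0,0,0.9,0],[0,0,0.9,0],[0,0,0.8,0],[0,0,0.4,0],[0,0,0,0]]])

```text
t: 45.22
ee_pos: [0.5938, 0.0499, 0.0963]
ee_rot: [-3.135, -0.002, 1.785]
contact_force: [0.4, 0.2, -1.7]
width: 0.0398
grip_force: 30.0
```

send_rows(motion=[[[0,0,0.1,0],[0,0,0,0],[0,0,0,0]]])

```text
t: 45.47
ee_pos: [0.5979, 0.0484, 0.0973]
ee_rot: [3.139, -0.001, 1.782]
contact_force: [-0.1, -0.5, -0.6]
width: 0.0398
grip_force: 30.0
```

Run:
```python
from h import *
to(.5974,.0468,.077,1.780)
```

```text
at [0.59792421 0.04838229 0.09729352] 1.781581549892759 0.03975179912871399 rows [-0.04 -0.02  0.51] turn 0.015102688990742514
```

send_rows(motion=[[[-0.04,0,0.15,0],[0,0,0.1,0],[0,0,0.1,0],[0,0,0.1,0],[0,0,0,0]]])

```text
t: 45.88
ee_pos: [0.5968, 0.045, 0.0769]
ee_rot: [-3.14, 0.0, 1.78]
contact_force: [-0.3, -0.6, -1.5]
width: 0.0393
grip_force: 30.0
```

send_rows(motion=[[[0,0,0.04,0],[0,0,0.02,0],[0,0,0,0],[0,0,0,0]]])

```text
t: 46.22
ee_pos: [0.5972, 0.0453, 0.0764]
ee_rot: [3.142, 0.001, 1.78]
contact_force: [-2.3, -0.6, 6.1]
width: 0.04
grip_force: 30.0
```

send_rows(motion=[[[0,0,0,0],[0,0,0,0],[0,0,0,0],[0,0,0,0],[0,0,0,0]]], gripper=0.75)

```text
t: 46.63
ee_pos: [0.5974, 0.0454, 0.0753]
ee_rot: [3.142, -0.0, 1.78]
contact_force: [-0.1, 1.0, 0.6]
width: 0.0663
grip_force: 0.0
```

send_rows(motion=[[[0,0,-0.4,0],[0,0,-0.9,0],[0,0,-0.9,0],[0,0,-0.9,0],[0,0,-0.6,0]]])

```text
t: 47.05
ee_pos: [0.5983, 0.046, 0.2267]
ee_rot: [3.138, -0.0, 1.781]
contact_force: [0.5, 0.3, 0.1]
width: 0.0658
grip_force: 0.0
```

Run:
```python
from h import *
to(.5618,.3514,.073,1.780)
```

```text
at [0.59825408 0.04600906 0.22670754] 1.7806074825995637 0.06584567803610314 rows [7.66 0.7  3.84] turn 0.005801031513772343
```

Now the can.

send_rows(motion=[[[0.6,0.07,0,0],[0.9,0.08,0,0],[0.9,0.08,0,0],[0.9,0.08,0,0],[0.9,0.08,0,0]]], gripper=0.85)

```text
t: 47.47
ee_pos: [0.5772, 0.2143, 0.2234]
ee_rot: [3.142, 0.0, 1.78]
contact_force: [-0.7, -0.1, -0.1]
width: 0.075
grip_force: 0.0
```

send_rows(motion=[[[0.9,0.08,0,0],[0.9,0.08,0,0],[0.9,0.08,0,0],[0.6,0.08,0,0],[0.2,0,0,0]]])

```text
t: 47.88
ee_pos: [0.5585, 0.3586, 0.2235]
ee_rot: [-3.141, -0.005, 1.787]
contact_force: [-0.2, 0.6, -0.6]
width: 0.0751
grip_force: 0.0
```

send_rows(motion=[[[0,0,0,0],[0,0,0,0]]])

```text
t: 48.05
ee_pos: [0.5613, 0.3511, 0.2229]
ee_rot: [-3.141, 0.002, 1.78]
contact_force: [0.4, -0.1, -0.7]
width: 0.075
grip_force: 0.0
```

Run:
```python
from h import *
to(.5618,.3514,.073,1.780)
```

```text
at [0.56132022 0.35107783 0.22294066] 1.7799314607352408 0.07495506781487217 rows [0.01 0.01 3.75] turn -0.0006545017669391139
```

send_rows(motion=[[[0,0,0.6,0],[0,0,0.9,0],[0,0,0.9,0],[0,0,0.8,0],[0,0,0.45,0]]])

```text
t: 48.47
ee_pos: [0.561, 0.3469, 0.0734]
ee_rot: [-3.137, 0.006, 1.777]
contact_force: [-0.3, 0.1, 0.5]
width: 0.0748
grip_force: 0.0
```

send_rows(motion=[[[0,0,0.1,0],[0,0,0,0],[0,0,0,0]]])

```text
t: 48.72
ee_pos: [0.5624, 0.3516, 0.0745]
ee_rot: [3.14, -0.0, 1.778]
contact_force: [-0.0, 0.2, 0.6]
width: 0.0751
grip_force: 0.0
```

send_rows(motion=[[[0,0,0,0],[0,0,0,0],[0,0,0,0],[0,0,0,0],[0,0,0,0]]], gripper=0)

```text
t: 49.13
ee_pos: [0.5612, 0.3527, 0.0739]
ee_rot: [3.141, -0.0, 1.78]
contact_force: [-0.3, -1.6, 3.8]
width: 0.0442
grip_force: 30.1
```

send_rows(motion=[[[0,0,0,0],[0,0,0,0]]])

```text
t: 49.3
ee_pos: [0.5611, 0.3528, 0.0739]
ee_rot: [3.141, -0.0, 1.781]
contact_force: [0.2, -0.8, 4.4]
width: 0.0439
grip_force: 30.0
```

send_rows(motion=[[[0,0,-0.3,0],[0,0,-0.9,0],[0,0,-0.9,0],[0,0,-0.9,0],[0,0,-0.6,0]]])

```text
t: 49.72
ee_pos: [0.5615, 0.3534, 0.2213]
ee_rot: [3.139, -0.002, 1.781]
contact_force: [0.1, -0.2, -1.5]
width: 0.044
grip_force: 30.0
```

Run:
```python
from h import *
to(.557,-.0215,.075,1.780)
```

```text
at [0.56146763 0.35339493 0.22129099] 1.7805438436287477 0.043970607068316535 rows [-9.14 -2.06  3.66] turn 0.0051933241070538875
```

send_rows(motion=[[[-0.6,-0.2,0,0],[-0.9,-0.2,0,0],[-0.9,-0.2,0,0],[-0.9,-0.2,0,0],[-0.9,-0.2,0,0]]])

```text
t: 50.13
ee_pos: [0.5564, 0.178, 0.2177]
ee_rot: [-3.141, 0.001, 1.781]
contact_force: [-0.3, 0.1, -2.2]
width: 0.0439
grip_force: 30.0
```

send_rows(motion=[[[-0.9,-0.2,0,0],[-0.9,-0.2,0,0],[-0.9,-0.2,0,0],[-0.9,-0.2,0,0],[-0.8,-0.2,0,0]]])

```text
t: 50.55
ee_pos: [0.5539, -0.0035, 0.2177]
ee_rot: [-3.141, 0.001, 1.779]
contact_force: [0.2, -0.2, -1.6]
width: 0.0439
grip_force: 30.0
```

send_rows(motion=[[[-0.5,-0.06,0,0],[0,0,0,0],[0,0,0,0],[0,0,0,0]]])

```text
t: 50.88
ee_pos: [0.5561, -0.0194, 0.2178]
ee_rot: [3.141, -0.001, 1.781]
contact_force: [0.6, -0.7, -1.7]
width: 0.0442
grip_force: 30.0
```

Run:
```python
from h import *
to(.557,-.021,.075,1.780)
```

```text
at [ 0.55613058 -0.01944656  0.21776405] 1.7814892489441543 0.044219712497023826 rows [-0.04  0.01  3.57] turn 0.014221279857392126
```

send_rows(motion=[[[-0.04,0.02,0.8,0],[0,0,0.9,0],[0,0,0.8,0],[0,0,0.4,0],[0,0,0.1,0]]])

```text
t: 51.3
ee_pos: [0.5553, -0.0201, 0.0947]
ee_rot: [-3.137, -0.002, 1.784]
contact_force: [0.3, -0.2, -2.2]
width: 0.0445
grip_force: 30.0
```

send_rows(motion=[[[0,0,0.1,0],[0,0,0,0],[0,0,0,0],[0,0,0,0]]])

```text
t: 51.63
ee_pos: [0.5583, -0.0216, 0.0947]
ee_rot: [3.139, 0.0, 1.781]
contact_force: [-0.0, -0.6, -2.2]
width: 0.044
grip_force: 30.0
```

Run:
```python
from h import *
to(.557,-.021,.074,1.780)
```

```text
at [ 0.55829216 -0.02161321  0.094748  ] 1.7806401228177782 0.04400529352304454 rows [ 0.02 -0.03  0.52] turn 0.006112722638118249
```

send_rows(motion=[[[0,0,0.15,0],[0,0,0.1,0],[0,0,0.1,0],[0,0,0.1,0],[0,0,0,0]]])

```text
t: 52.05
ee_pos: [0.5567, -0.0222, 0.0745]
ee_rot: [-3.14, -0.0, 1.78]
contact_force: [-0.3, 0.1, -1.9]
width: 0.0444
grip_force: 30.0
```

send_rows(motion=[[[0,0,0.05,0],[0,0,0.02,0],[0,0,0,0],[0,0,0,0]]])

```text
t: 52.38
ee_pos: [0.5571, -0.0221, 0.0739]
ee_rot: [3.141, 0.001, 1.78]
contact_force: [-3.3, 0.3, 10.8]
width: 0.0444
grip_force: 30.0
```

send_rows(motion=[[[0,0,0,0],[0,0,0,0],[0,0,0,0],[0,0,0,0],[0,0,0,0]]], gripper=0.85)

```text
t: 52.8
ee_pos: [0.5573, -0.022, 0.0725]
ee_rot: [3.142, -0.0, 1.78]
contact_force: [-0.1, -0.0, 0.1]
width: 0.0742
grip_force: 0.0
```

send_rows(motion=[[[0,0,-0.4,0],[0,0,-0.9,0],[0,0,-0.9,0],[0,0,-0.9,0],[0,0,-0.9,0]]])

```text
t: 53.22
ee_pos: [0.5568, -0.022, 0.2341]
ee_rot: [-3.141, -0.0, 1.781]
contact_force: [0.8, -0.4, -0.3]
width: 0.0745
grip_force: 0.0
```

send_rows(motion=[[[0,0,-0.9,0],[0.9,0.2,-0.9,0],[0.9,0.2,-0.9,0],[0,0,0,0],[0,0,0,0]]])

```text
t: 53.63
ee_pos: [0.5584, 0.0401, 0.3287]
ee_rot: [3.137, -0.0, 1.784]
contact_force: [-0.2, -0.5, -1.4]
width: 0.0752
grip_force: 0.0
```

Run:
```python
from h import *
np.set_printoptions(precision=4,suppress=True)
p=snapshot('scene'); save(p,'s6'); q=snapshot('side'); w=wrist(); save(w,'w7')
print(w['eye'])
a=cv2.imread('pics/scene.png')
for n,c in(('scene',p),('side',q),('wrist',w)):
  for k,z in(('can',.004),('tin',.004),('bottle',.004),('sleeve',.01),('drawer_in',.01)):
    for x in tip_of(c,k)[:1]: print(n,k,x['conf'],x['location'],onz(c,x['location'],z))
b=cv2.imread('pics/s6.png'); s=lambda i:cv2.resize(i[170:330,70:330],None,fx=1.5,fy=1.5)
cv2.imwrite('pics/cmp.png',np.hstack([s(a),s(b)]))
```

```text
[0.544  0.1035 0.4711]
scene can 0.73 [422.6, 296.4] [0.5693 0.2931 0.004 ]
scene tin 0.66 [292.4, 283.8] [0.5986 0.0404 0.004 ]
scene bottle 0.69 [233.6, 281.7] [ 0.6212 -0.0752  0.004 ]
scene sleeve 0.83 [157.3, 227.0] [ 0.5148 -0.2905  0.01  ]
scene drawer_in 0.96 [152.3, 230.0] [ 0.5266 -0.297   0.01  ]
side can 0.63 [281.0, 237.4] [ 0.5589 -0.0249  0.004 ]
side tin 0.63 [244.5, 245.2] [0.5953 0.0514 0.004 ]
side bottle 0.87 [269.4, 219.9] [ 0.6336 -0.067   0.004 ]
side sleeve 0.78 [366.8, 202.1] [ 0.5063 -0.294   0.01  ]
side drawer_in 0.79 [360.6, 199.2] [ 0.5273 -0.2983  0.01  ]
wrist can 0.67 [275.1, 206.7] [ 0.5607 -0.0214  0.004 ]
wrist tin 0.64 [310.8, 162.5] [0.5964 0.0515 0.004 ]
wrist bottle 0.76 [307.5, 246.0] [ 0.6203 -0.0708  0.004 ]
wrist sleeve 0.57 [214.2, 358.0] [ 0.5151 -0.2907  0.01  ]
wrist drawer_in 0.76 [223.2, 359.6] [ 0.53   -0.2907  0.01  ]
```

View pics/cmp.png

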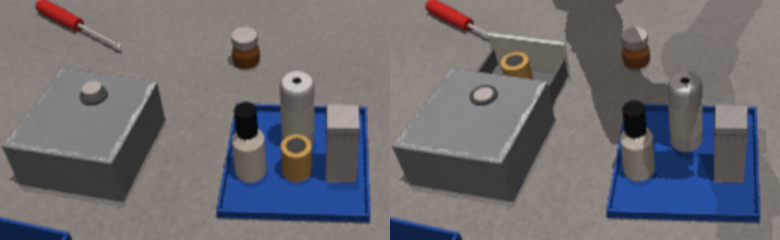

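Before and after side by side: everything is upright and back in place, and the sleeve is in the open drawer. The can's top looks about 3 px lower than before, so I'll measure that.

Run:
```python
from h import *
np.set_printoptions(precision=4,suppress=True)
p=snapshot('scene')
a,b=[cv2.imread(f'pics/{n}.png') for n in('scene','s6')]
for n,(x0,x1,y0,y1),z in(('can',(258,279,212,234),.116),('cap',(226,244,234,262),.1),):
    for i in(a,b):
        g=i[y0:y1,x0:x1].max(2).astype(float); m=g<(70 if n=='can' else 50); ys,xs=np.where(m)
        px=(xs.mean()+x0,ys.mean()+y0); print(n,px,m.sum(),onz(p,px,z))
```

```text
can (np.float64(267.5), np.float64(223.2)) 10 [ 0.5554 -0.0206  0.116 ]
can (np.float64(266.22222222222223), np.float64(223.22222222222223)) 18 [ 0.556 -0.023  0.116]
cap (np.float64(233.6103896103896), np.float64(250.02272727272728)) 308 [ 0.6245 -0.0674  0.1   ]
cap (np.float64(232.7227414330218), np.float64(249.0404984423676)) 321 [ 0.6225 -0.0697  0.1   ]
```

The can and bottle are within about 3 mm of where they started. Handing in.

```bash
python3 -c "
from workcell import *
print(sign_off())"
```

```text
the job is handed in; nothing more can be done
None
```

I handed the job in at about 54 s: the sleeve stands in the open drawer and the can, tin and bottle are back upright in the tray (can and bottle within about 3 mm of their start, tin within about 5 mm), with no sign the jar moved; the hand-in gave no verdict.

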